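# Find the steel bushing by its weight and offer it to the mandrel

### The arm

A 7-joint arm with a two-finger parallel gripper is mounted at the origin on a cart in front of the work surface, level with it; the furniture and walls round the work are solid. World frame = base frame: x ahead of the robot, y to its left, z up, the work surface at z = 0. Lengths are in m, angles in rad, forces in N, time in s.
With the tool pointing down it reaches from about 0.425 to 0.925 m from the base axis. Payload 6.8 kg.
Tool frame: the origin (TCP) lies on the centre line of the jaws, within the pads' length; the fingertips stand 17 mm ahead of it and the grasp point (between the pads) lies 2 mm behind it; x points along the fingers, z is the direction in which the jaws open and shut, and the axes are right-handed (so a half turn about x gives the same grasp; the last joint's range is limited). The gripper opens to 85 mm and grips with 20 to 120 N. Pads are 22 mm wide; open, the fingers measure 114 mm over their backs; the gripper's body (76 mm by 85 mm) begins 54 mm behind the grasp point. The pads swing forward as they close: fully open they stand 13 mm farther back than shut.
Start: joints at [-1.408, 0.477, 0.022, 1.555, -0.011, 1.109, -0.083], TCP at [0.181, 0.65, 0.248] pointing down, gripper open.
Joint ranges: [-2.96, 2.96], [-0.34, 2.1], [-1.41, 1.46], [0.24, 2.44], [-1.37, 4.51], [0.17, 1.92], [-2.96, 2.96]. Speed limits (rad/s): [2.39, 2.39, 3.14, 3.14, 3.14, 3.14, 3.14].

### API

Orientations are given as a unit quaternion [w, x, y, z].
In Python, from bench import readout, optics, close_job gives the robot as it stands. The module is installed in compiled form; this text tells all that it offers.
- The arm moves only by the tool arm_command, never from a script. Its argument "increments" is a list of rows, each an object of numbers: "tx", "ty", "tz": the shift along the tool's x, y, z in mm; "wx", "wy", "wz": the turn, a rotation vector about the tool's x, y, z in degrees; "hand": the finger opening in mm, from 0 to 85.4. In form: [{"tx": .., "ty": .., "tz": .., "wx": .., "wy": .., "wz": .., "hand": ..}, ...]. A call has 1 to 10 rows; each row is the pose to reach, as a shift and turn from the pose commanded when the call began, along the tool's axes at that moment; what a row does not reach only later rows make up. A row lasts 1/8 s, in which the tool goes at most 62.5 mm and 10.7 degrees, less where a joint would pass 70% of its speed; a pose out of reach is approached as far as the arm can. A call with a gripper value outside its range is refused whole. The fingers move at their own pace and stop on an object; "newtons" is the grip in N (left out, the last holds). Time passes only in rows, so rows that repeat a pose let the fingers close. It gives the time, the measured TCP pose, the force and the opening at its end, in the units of the state.
- readout.state(): the state, without advancing time (a new reading comes with each control period).
- optics.snapshot(name): name is "scene" or "side" or "wrist"; returns (picture, depth): 480x640x3 uint8, red, green, blue; 480x640 float32, m along the optical axis (not along the pixel's ray), 0 where there is no reading.
- optics.get_calibration(name): a dict with "fovy" (degrees; the focal length in pixels is half the picture's height over the tangent of half this angle, whatever the lens; pixels are square), "cx", "cy" (the principal point, pixels), "R" (3x3) and "t" (3): a world point X has camera coordinates R X + t. Camera axes: x right, y down, z forward; pixel columns grow to the right and rows downward; lengths in m; the calibration is good to about 2 mm. The wrist camera is an equidistant fisheye: a pixel r from the principal point sees the ray r / f radians off the axis. A picture is of the moment at which its call begins: read the wrist's pose just before it. get_calibration takes no time and is no camera call; for the wrist camera it gives the pose at the moment of the call.
- close_job(): hands the job in, once; it reports no verdict.
The state is a dict: "t": time; "joints": joint angles; "qd": joint speeds; "tau": joint torques, N m; "tool_pos": TCP position; "orientation": TCP orientation; "force": force on the tool from outside, world axes, zero at the start; "ft_torque": the same for the moment, N m; "grip_width": opening from 0.0 (shut) to 1.0 (fully open).
Only numpy, scipy, OpenCV 4.12 (cv2) and the standard library are available. Lean on these libraries where they do the work, as an engineer would, in place of code of your own. Each camera call takes 0.05 s, during which the arm holds its last target.

### The job

Use the key to turn the slotted keeper on the rack anticlockwise to its stop, so that it frees both bushings, and stand the key back in its block; do not turn the keeper with the fingers. Then weigh the two look-alike bushings in turn: lift the left one (as the robot sees it) well clear above its pin and set it back down on the pin, then lift the right one the same way. Leave the lighter one seated on its pin, take only the heavier, steel one to the mandrel and finish still holding it upright and still, centred about 40 mm above the mandrel's tip without touching it; leave the other things on the bench alone.

Things in the scene. Friction and masses are not known exactly. Their poses are not given: they have to be found in the camera images.
- rack: wooden base plate 116 x 190 x 12 mm, fixed, turned up to 0.3 rad either way. Origin: centre of its underside; +y is the side at the robot's left, z up. It carries two upright pins, 12 mm thick and 13 mm high with tapered tips, 55 mm to either side of its middle along y, and the keeper between them
- pin_left (a point): foot of the rack's left pin (+y side), level with the plate's top, where the middle of a seated bushing's underside rests
- pin_right (a point): foot of the rack's right pin (-y side), the same way
- keeper (a joint): hinge of the keeper, rad: a flat steel bar 64 mm long and 14 mm wide, on an upright axis in the middle of the rack, whose two ends lie over the bushings' flanges near 0 and hold them down. It starts between 0 and 0.15, grows anticlockwise seen from above, stops at 1.45; at 1.1 and more both bushings are free. Stiff (about 0.06 N m), stays where it is left
- slot (a point): floor of the slot in the keeper's round head (head 35 mm across, top 9 mm above this point), on the keeper's axis. The slot is 8.5 mm wide, about 24 mm long, 9 mm deep, closed at its ends; it runs along the bar: along the rack's y when the joint reads 0, turned by the joint's value about z. The slot's y axis runs along it
- key: key standing upright in the key block: black square handle 24 x 24 mm, its sides parallel to the blade, from 45 to 95 mm above the key's tip, on an 8 mm steel shank with a flat blade at the bottom, 19 mm wide and 5 mm thick, the lowest 5 mm narrowed to 15 x 3 mm. Mass 0.12 kg. Origin: middle of the blade's tip; x runs along the blade's width, z up
- key_block: wooden block 64 x 50 x 50 mm, fixed, with a slot 24 mm along its x and 11 mm along its y, 48 mm deep from the top; the key hangs in it by the underside of its handle, which rests on the block's top, the tip then 5 mm above the block's underside. Origin: centre of its underside
- bushing_a: one of two flanged bushings that look exactly alike, bare metal, standing upright, flange down, on a pin of the rack. Either may stand on either pin. Body 40 mm across, flange 64 mm across and 8 mm thick, 45 mm high overall, bore 18 mm right through. One is steel (about 0.5 kg), the other is aluminium (about 0.2 kg); only lifting tells. Origin: centre of the flange's underside; z up along the bore
- bushing_b: one of two flanged bushings that look exactly alike, bare metal, standing upright, flange down, on a pin of the rack. Either may stand on either pin. Body 40 mm across, flange 64 mm across and 8 mm thick, 45 mm high overall, bore 18 mm right through. One is steel (about 0.5 kg), the other is aluminium (about 0.2 kg); only lifting tells. Origin: centre of the flange's underside; z up along the bore
- mandrel: dark steel assembly mandrel, fixed: round foot 64 mm across, pin 12 mm thick, 72 mm high in all. Origin: centre of its underside. Mandrel and key block stand on either side of the rack and may change sides
- mandrel_tip (a point): the top of the mandrel's pin, 72 mm above the bench
- nails: bystander: jar of nails, 62 mm across, 82 mm high lying or standing loose on the bench; leave it alone
- pencil_1: bystander: pencil lying or standing loose on the bench; leave it alone
- oak: bystander: oak offcut, 45 x 150 x 30 mm lying or standing loose on the bench; leave it alone
There are look-alikes about, which are no part of the job. What is shaped like the key_block but orange is not meant.

How it is judged:
By the outcome, as a careful person would: the job done as asked, in the order asked, and still so for the second after the job is handed in, while the arm keeps its last pose, push and grip.
It also fails if it takes over 72 s, if anything falls off the work surface, if the arm or the gripper's body presses on something with over 40 N, if the wrist force passes 120 N, or if a joint passes its speed limit or range.

## Working session

There is one attempt and no reset: what is moved stays moved. The work goes in short steps, Python scripts to look and compute and a tool call to move; the robot and the scene stay as the last step left them, time stands still between calls to the robot, and variables do not carry over. Pictures are saved under pics/ and viewed, and the job is handed in when it is done.

Besides the shell and the picture viewer there is one more tool, called after "Request:" as a command line: name --argument value ..., lists and objects as JSON in quotes. arm_command: Moves the arm, as the interface text tells. Its arguments: {"type":"object","properties":{"increments":{"type":"array","items":{"type":"object","properties":{"tx":{"type":"number"},"ty":{"type":"number"},"tz":{"type":"number"},"wx":{"type":"number"},"wy":{"type":"number"},"wz":{"type":"number"},"hand":{"type":"number"}}}},"newtons":{"type":"number"}},"required":["increments"]}

```bash
mkdir -p pics; cat > h.py <<'E'
import numpy as np, cv2
from bench import readout, optics
def snap(n,tag):
    c=optics.get_calibration(n); p,d=optics.snapshot(n)
    np.savez(f'pics/{tag}.npz',p=p,d=d,**{k:np.array(v) for k,v in c.items()})
    cv2.imwrite(f'pics/{tag}.png',p[:,:,::-1]); return p,d,c
def load(tag):
    z=np.load(f'pics/{tag}.npz'); return z['p'],z['d'],{k:z[k] for k in('fovy','cx','cy','R','t')}
def foc(c): return 240/np.tan(np.radians(float(c['fovy']))/2)
def pts(d,c,fish=False):
    v,u=np.mgrid[0:480,0:640].astype(float); f=foc(c)
    x=(u-float(c['cx']))/f; y=(v-float(c['cy']))/f
    if fish:
        r=np.hypot(x,y); s=np.where(r>1e-9,np.tan(np.minimum(r,1.5))/np.maximum(r,1e-9),1); x=x*s;y=y*s
    P=np.stack([x*d,y*d,d],-1)
    W=(P-np.array(c['t']))@np.array(c['R']); W[d<=0]=np.nan
    return W
E
python3 - <<'E'
from h import *
print(readout.state())
for n in('scene','side','wrist'):
    p,d,c=snap(n,n+'0'); print(n,c)
E
```

```text
{'t': 0.0, 'joints': array([-1.4081029 ,  0.4777687 ,  0.02230005,  1.55644388, -0.01147088,
        1.10929977, -0.0830711 ]), 'qd': array([ 0.00035159,  0.00081666, -0.00079034,  0.00116253, -0.00056487,
        0.00092092,  0.00123598]), 'tau': array([ 5.04474392e-04, -5.96449149e+01,  1.60835255e+00, -2.81198180e+01,
        1.25821255e-02,  9.51063121e-03,  1.32528578e-05]), 'tool_pos': array([0.18040681, 0.64986657, 0.24734918]), 'orientation': array([ 0.56242141, -0.42838152,  0.56336711,  0.42753822]), 'force': array([ 0.24954181,  0.19716089, -0.81032076]), 'ft_torque': array([-0.06981399, -0.01526313, -0.00640743]), 'grip_width': 0.9999214696996913}
scene {'fovy': 54.13752088186972, 'cx': 324.72324723635995, 'cy': 244.10440367051802, 'R': array([[ 0.84381772, -0.53650242, -0.01169607],
       [-0.2582032 , -0.38680569, -0.88527536],
       [ 0.47042827,  0.750031  , -0.46492014]]), 't': array([-0.44814327,  0.18504145,  0.88738854])}
side {'fovy': 47.19894675652916, 'cx': 319.85030165219086, 'cy': 241.6999025441384, 'R': array([[-0.98833567, -0.15226224, -0.0029687 ],
       [-0.07527741,  0.50538628, -0.85960341],
       [ 0.13238548, -0.84935324, -0.51095319]]), 't': array([0.50785056, 0.13748473, 1.06439351])}
wrist {'fovy': 65.70646984690485, 'cx': 315.119862404922, 'cy': 232.79760694867448, 'R': array([[ 0.26699513,  0.96369699, -0.00131018],
       [ 0.91380815, -0.25274105,  0.31792551],
       [ 0.30605272, -0.08608181, -0.94811479]]), 't': array([-0.67467447, -0.04189849,  0.38090009])}
```

View pics/scene0.png

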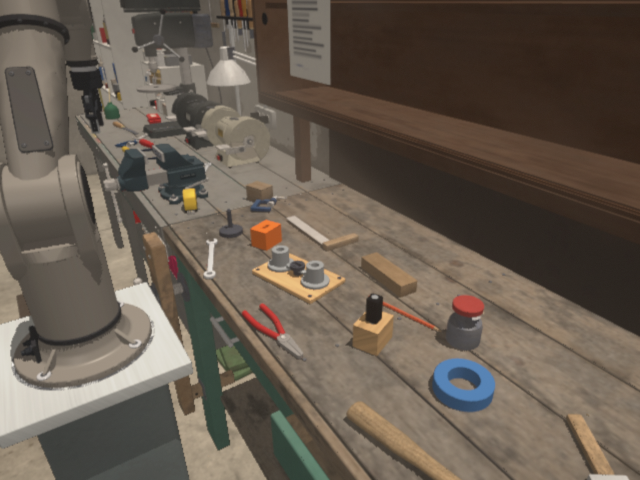

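View pics/side0.png

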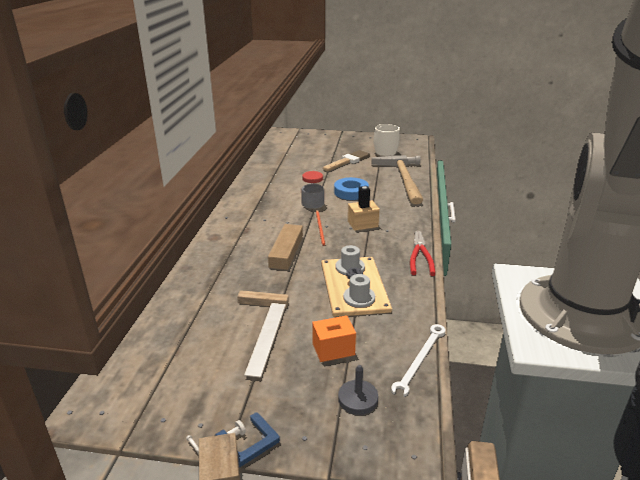

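View pics/wrist0.png

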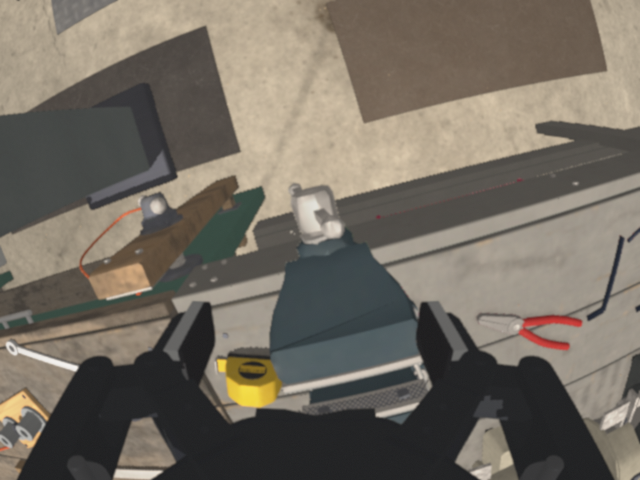

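The scene view shows the wooden block with the black key at (373,325), the orange look-alike block at (265,235), the rack at (298,275) and the mandrel at (231,225). The key block is the wooden one, because it holds the key. I'll measure with depth next.

```bash
python3 - <<'E'
from h import *
for tag,rois in (('scene0',dict(key=(365,290,385,320),block=(350,308,396,355),mand=(215,205,246,240),rack=(248,240,350,300),nails=(440,295,485,350),oak=(355,250,420,295))),('side0',dict(key=(355,183,372,210),block=(345,198,382,232),mand=(335,362,382,415),rack=(318,243,395,318),nails=(298,170,328,212),oak=(265,222,305,272)))):
    p,d,c=load(tag); W=pts(d,c)
    for k,(u0,v0,u1,v1) in rois.items():
        w=W[v0:v1,u0:u1].reshape(-1,3); w=w[np.isfinite(w[:,0])&(w[:,2]>0.008)]
        print(tag,k,len(w),'z pct',np.percentile(w[:,2],[2,50,98]).round(4),'xy min',np.percentile(w,2,axis=0).round(3),np.percentile(w,98,axis=0).round(3))
    # heights
    for nm,(u0,v0,u1,v1) in rois.items():
        w=W[v0:v1,u0:u1].reshape(-1,3); 
        for lo,hi in ((.008,.016),(.016,.025),(.025,.04),(.043,.054),(.054,.065),(.066,.08),(.09,.11)):
            s=w[(w[:,2]>lo)&(w[:,2]<hi)]
            if len(s)>8: 
                m=cv2.minAreaRect(s[:,:2].astype(np.float32)); print('  ',nm,lo,len(s),np.round(m[0],4),np.round(m[1],4),round(m[2],1))
    crop=p[rois['rack'][1]:rois['rack'][3],rois['rack'][0]:rois['rack'][2]]
    cv2.imwrite(f'pics/crop_{tag}.png',cv2.resize(crop,None,fx=6,fy=6,interpolation=cv2.INTER_CUBIC)[:,:,::-1])
E
```

```text
scene0 key 431 z pct [0.0491 0.0831 0.1014] xy min [ 0.435 -0.308  0.049] [ 0.475 -0.283  0.101]
scene0 block 1335 z pct [0.0095 0.0466 0.0808] xy min [ 0.412 -0.328  0.009] [ 0.484 -0.278  0.081]
scene0 mand 281 z pct [0.0085 0.015  0.0687] xy min [0.375 0.254 0.009] [0.432 0.308 0.069]
scene0 rack 2838 z pct [0.0089 0.0153 0.0574] xy min [ 0.377 -0.115  0.009] [0.601 0.155 0.057]
scene0 nails 1599 z pct [0.0101 0.0492 0.0858] xy min [ 0.56  -0.414  0.01 ] [ 0.612 -0.362  0.086]
scene0 oak 1144 z pct [0.0092 0.029  0.0318] xy min [ 0.586 -0.214  0.009] [ 0.632 -0.067  0.032]
   key 0.043 27 [ 0.4605 -0.2848] [0.0243 0.0356] 59.4
   key 0.054 51 [ 0.4448 -0.3008] [0.0163 0.0296] 61.1
   key 0.066 100 [ 0.4448 -0.3016] [0.0152 0.0282] 64.2
   key 0.09 164 [ 0.4492 -0.2947] [0.0264 0.0237] 22.9
   block 0.008 132 [ 0.4857 -0.2876] [0.1436 0.049 ] 17.4
   block 0.016 159 [ 0.4454 -0.3128] [0.04 0.08] 77.1
   block 0.025 259 [ 0.4438 -0.3131] [0.0403 0.0786] 74.9
   block 0.043 512 [ 0.4491 -0.2936] [0.0672 0.0516] 24.8
   block 0.054 84 [ 0.4446 -0.3011] [0.0171 0.0296] 61.1
   block 0.
[... 2764 characters left out ...]
214] [0.1165 0.1954] 15.5
   rack 0.016 463 [ 0.4454 -0.0156] [0.063 0.167] 15.5
   rack 0.025 357 [ 0.4432 -0.0102] [0.0394 0.1306] 15.2
   rack 0.043 252 [0.4421 0.0298] [0.0598 0.2328] 4.0
   rack 0.054 307 [ 0.4464 -0.02  ] [0.0391 0.1526] 15.9
   nails 0.008 62 [ 0.5913 -0.3635] [0.0585 0.0282] 7.2
   nails 0.016 70 [ 0.5909 -0.3626] [0.0583 0.028 ] 7.5
   nails 0.025 120 [ 0.5912 -0.3628] [0.0585 0.028 ] 5.2
   nails 0.043 199 [ 0.5924 -0.3788] [0.0606 0.0568] 61.3
   nails 0.066 45 [ 0.5892 -0.3672] [0.0523 0.024 ] 16.2
   oak 0.008 109 [ 0.5946 -0.1312] [0.1556 0.0421] 71.4
   oak 0.016 128 [ 0.5944 -0.1323] [0.1575 0.0434] 71.4
   oak 0.025 712 [ 0.6143 -0.1377] [0.1569 0.0458] 88.4
```

View pics/crop_scene0.png

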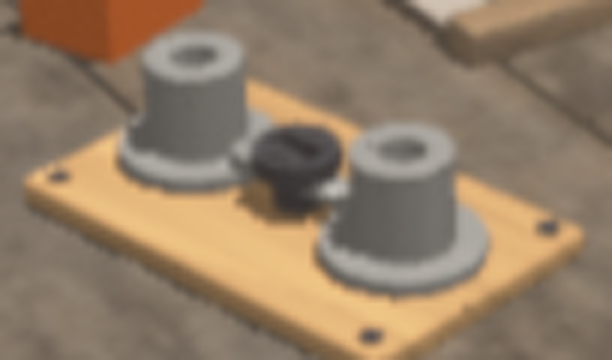

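```bash
cat >> h.py <<'E'
from scipy.spatial.transform import Rotation as Rot
def Rq(q): return Rot.from_quat([q[1],q[2],q[3],q[0]])
def down(phi):
    a=np.radians(phi); return Rot.from_matrix(np.array([[0,-np.sin(a),np.cos(a)],[0,np.cos(a),np.sin(a)],[-1,0,0]]))
def state():
    s=readout.state(); R=Rq(s['orientation']); M=R.as_matrix()
    phi=np.degrees(np.arctan2(M[1,2],M[0,2]))
    print('t',round(s['t'],2),'pos',s['tool_pos'].round(4),'phi',round(phi,2),'xax',M[:,0].round(4),'F',s['force'].round(2),'T',s['ft_torque'].round(2),'grip mm',round(s['grip_width']*85.4,1),'J',s['joints'].round(2))
    return s,R,phi
def plan(pos,phi,ref=None):
    """shift/turn in tool axes from the reference (commanded) pose"""
    if ref is None: s,R,_=state(); p=s['tool_pos']
    else: p,ph=np.array(ref[0]),ref[1]; R=down(ph)
    t=R.inv().apply(np.array(pos)-p)*1000; w=(R.inv()*down(phi)).as_rotvec(degrees=True)
    print('tx ty tz',t.round(2),'w',w.round(2),'rows',round(max(np.linalg.norm(t)/62.5,np.linalg.norm(w)/10.7),1)); return t,w
E
python3 - <<'E'
from h import *
s,R,phi=state()
for f in(24,-66,114,-156,15.5,105.5): print(f); plan([0.445,-0.02,0.30],f)
E
```

```text
t 0.15 pos [0.1805 0.65   0.2475] phi 74.48 xax [-3.0e-04 -1.4e-03 -1.0e+00] F [ 0.04 -0.77 -0.28] T [ 0.01  0.03 -0.03] grip mm 85.3 J [-1.41  0.48  0.02  1.56 -0.01  1.11 -0.08]
24
t 0.15 pos [0.1805 0.65   0.2475] phi 74.48 xax [-3.0e-04 -1.4e-03 -1.0e+00] F [ 0.04 -0.77 -0.28] T [ 0.01  0.03 -0.03] grip mm 85.3 J [-1.41  0.48  0.02  1.56 -0.01  1.11 -0.08]
tx ty tz [ -51.61 -434.12 -574.88] w [ 5.048e+01 -8.000e-02  4.000e-02] rows 11.6
-66
t 0.15 pos [0.1805 0.65   0.2475] phi 74.48 xax [-3.0e-04 -1.4e-03 -1.0e+00] F [ 0.04 -0.77 -0.28] T [ 0.01  0.03 -0.03] grip mm 85.3 J [-1.41  0.48  0.02  1.56 -0.01  1.11 -0.08]
tx ty tz [ -51.61 -434.12 -574.88] w [ 1.4048e+02 -3.0000e-02  1.0000e-01] rows 13.1
114
t 0.15 pos [0.1805 0.65   0.2475] phi 74.48 xax [-3.0e-04 -1.4e-03 -1.0e+00] F [ 0.04 -0.77 -0.28] T [ 0.01  0.03 -0.03] grip mm 85.3 J [-1.41  0.48  0.02  1.56 -0.01  1.11 -0.08]
tx ty tz [ -51.61 -434.12 -574.88] w [-3.952e+01 -8.000e-02 -2.000e-02] rows 11.6
-156
t 0.15 pos [0.1805 0.65   0.2475] phi 74.48 xax [-3.0e-04 -1.4e-03 -1.0e+00] F [ 0.04 -0.77 -0.28] T [ 0.01  0.03 -0.03] grip mm 85.3 J [-1.41  0.48  0.02  1.56 -0.01  1.11 -0.08]
tx ty tz [ -51.61 -434.12 -574.88] w [-1.2952e+02 -5.0000e-02 -9.0000e-02] rows 12.1
15.5
t 0.15 pos [0.1805 0.65   0.2475] phi 74.48 xax [-3.0e-04 -1.4e-03 -1.0e+00] F [ 0.04 -0.77 -0.28] T [ 0.01  0.03 -0.03] grip mm 85.3 J [-1.41  0.48  0.02  1.56 -0.01  1.11 -0.08]
tx ty tz [ -51.61 -434.12 -574.88] w [ 5.898e+01 -7.000e-02  5.000e-02] rows 11.6
105.5
t 0.15 pos [0.1805 0.65   0.2475] phi 74.48 xax [-3.0e-04 -1.4e-03 -1.0e+00] F [ 0.04 -0.77 -0.28] T [ 0.01  0.03 -0.03] grip mm 85.3 J [-1.41  0.48  0.02  1.56 -0.01  1.11 -0.08]
tx ty tz [ -51.61 -434.12 -574.88] w [-3.102e+01 -8.000e-02 -2.000e-02] rows 11.6
```

Request:
arm_command --increments '[{"tx":-52,"ty":-60,"tz":-40},{"tx":-52,"ty":-110,"tz":-90},{"tx":-52,"ty":-155,"tz":-130},{"tx":-52,"ty":-200,"tz":-170,"wx":5},{"tx":-52,"ty":-245,"tz":-210,"wx":10},{"tx":-52,"ty":-285,"tz":-250,"wx":15},{"tx":-52,"ty":-325,"tz":-280,"wx":20},{"tx":-52,"ty":-345,"tz":-335,"wx":25},{"tx":-52,"ty":-365,"tz":-390,"wx":30},{"tx":-52,"ty":-385,"tz":-445,"wx":35}]'

```text
$.increments[0]: bad value
```

```bash
python3 - <<'E'
from h import *
plan([0.44,-0.09,0.30],24)
E
```

```text
t 0.15 pos [0.1805 0.65   0.2475] phi 74.48 xax [-3.0e-04 -1.4e-03 -1.0e+00] F [ 0.04 -0.77 -0.28] T [ 0.01  0.03 -0.03] grip mm 85.3 J [-1.41  0.48  0.02  1.56 -0.01  1.11 -0.08]
tx ty tz [ -51.51 -448.03 -643.67] w [ 5.048e+01 -8.000e-02  4.000e-02] rows 12.6
```

Request:
arm_command --increments '[{"tx":-52,"ty":-60,"tz":-40,"wx":0,"wy":0,"wz":0,"hand":85},{"tx":-52,"ty":-110,"tz":-90,"wx":0,"wy":0,"wz":0,"hand":85},{"tx":-52,"ty":-155,"tz":-130,"wx":0,"wy":0,"wz":0,"hand":85},{"tx":-52,"ty":-200,"tz":-170,"wx":5,"wy":0,"wz":0,"hand":85},{"tx":-52,"ty":-245,"tz":-210,"wx":10,"wy":0,"wz":0,"hand":85},{"tx":-52,"ty":-285,"tz":-250,"wx":15,"wy":0,"wz":0,"hand":85},{"tx":-52,"ty":-325,"tz":-280,"wx":20,"wy":0,"wz":0,"hand":85},{"tx":-52,"ty":-345,"tz":-335,"wx":25,"wy":0,"wz":0,"hand":85},{"tx":-52,"ty":-365,"tz":-390,"wx":30,"wy":0,"wz":0,"hand":85},{"tx":-52,"ty":-385,"tz":-445,"wx":35,"wy":0,"wz":0,"hand":85}]'

```text
t: 1.4
tool_pos: [0.4323, 0.1165, 0.3002]
orientation: [0.666, -0.238, 0.666, 0.238]
force: [0.5, -0.7, 0.4]
grip_width: 0.996
```

```bash
python3 - <<'E'
from h import *
plan([0.44,-0.09,0.30],24)
E
```

```text
t 1.4 pos [0.4323 0.1165 0.3002] phi 39.3 xax [ 0.e+00  2.e-04 -1.e+00] F [ 0.49 -0.75  0.43] T [ 0.03 -0.05  0.04] grip mm 85.0 J [-0.79  0.03  0.4   2.03 -0.01  1.09  0.3 ]
tx ty tz [   0.18 -164.69 -124.87] w [ 1.53e+01  1.00e-02 -1.00e-02] rows 3.3
```

Request:
arm_command --increments '[{"tx":0,"ty":-50,"tz":-37,"wx":5,"wy":0,"wz":0,"hand":85},{"tx":0,"ty":-100,"tz":-75,"wx":10,"wy":0,"wz":0,"hand":85},{"tx":0,"ty":-140,"tz":-106,"wx":15.3,"wy":0,"wz":0,"hand":85},{"tx":0,"ty":-165,"tz":-125,"wx":15.3,"wy":0,"wz":0,"hand":85},{"tx":0,"ty":-165,"tz":-125,"wx":15.3,"wy":0,"wz":0,"hand":85},{"tx":0,"ty":-165,"tz":-125,"wx":15.3,"wy":0,"wz":0,"hand":85}]'

```text
t: 2.15
tool_pos: [0.4408, -0.0874, 0.3001]
orientation: [0.691, -0.148, 0.691, 0.149]
force: [-0.5, 0.2, 0.9]
grip_width: 0.996
```

```bash
python3 - <<'E'
from h import *
state(); snap('wrist','w1')
E
```

```text
t 2.15 pos [ 0.4408 -0.0874  0.3001] phi 24.23 xax [-4.e-04  3.e-04 -1.e+00] F [-0.51  0.18  0.89] T [-0.03  0.02  0.01] grip mm 85.0 J [-0.55  0.02  0.63  2.03 -0.02  1.09  0.51]
```

View pics/w1.png

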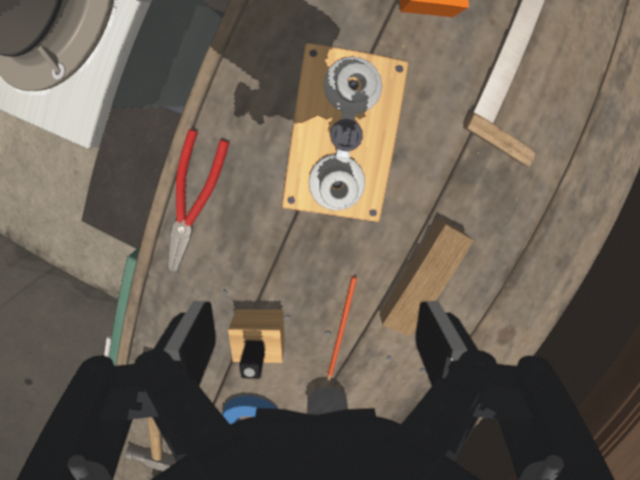

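Both targets are visible: the rack at (346,130) with the keeper head at (347,135), and the key block at (257,335) with the key top at (250,370).

```bash
python3 - <<'E'
from h import *
p,d,c=load('w1'); W=pts(d,c,True)
def rep(nm,roi,bands):
    u0,v0,u1,v1=roi; w=W[v0:v1,u0:u1].reshape(-1,3); w=w[np.isfinite(w[:,0])]
    for lo,hi in bands:
        s=w[(w[:,2]>lo)&(w[:,2]<hi)]
        if len(s)>8:
            m=cv2.minAreaRect(s[:,:2].astype(np.float32)); print(nm,lo,len(s),'z',np.median(s[:,2]).round(4),np.round(m[0],4),np.round(m[1],4),round(m[2],1))
rep('rack',(275,35,415,228),((.009,.015),))
rep('left',(315,50,390,120),((.053,.06),(.017,.023)))
rep('right',(300,148,372,215),((.053,.06),(.017,.023)))
rep('head',(325,112,370,152),((.024,.05),(.02,.03),(.03,.04)))
rep('block',(222,300,290,368),((.046,.053),))
rep('key',(235,335,270,385),((.095,.106),(.06,.09)))
w=W[100:165,318:378].reshape(-1,3); print(np.histogram(w[:,2],bins=np.arange(0,.07,.004)))
cv2.imwrite('pics/w1head.png',cv2.resize(p[105:165,312:382],None,fx=8,fy=8,interpolation=cv2.INTER_CUBIC)[:,:,::-1])
E
```

```text
rack 0.009 10832 z 0.0125 [ 0.4463 -0.02  ] [0.1168 0.1907] 15.7
left 0.053 998 z 0.0574 [0.4315 0.0328] [0.0392 0.039 ] 83.1
left 0.017 1265 z 0.0205 [0.4309 0.034 ] [0.0631 0.0614] 17.5
right 0.053 942 z 0.0574 [ 0.4607 -0.0725] [0.0396 0.0384] 35.9
right 0.017 1101 z 0.0205 [ 0.4608 -0.0722] [0.0616 0.0626] 24.0
head 0.024 967 z 0.0378 [ 0.4442 -0.018 ] [0.0339 0.0428] 37.9
head 0.02 224 z 0.0284 [ 0.4445 -0.0153] [0.0229 0.0496] 4.7
head 0.03 724 z 0.0382 [ 0.4458 -0.0197] [0.034  0.0341] 36.0
block 0.046 1234 z 0.0505 [ 0.4515 -0.2926] [0.0659 0.0518] 26.5
key 0.095 362 z 0.1002 [ 0.4519 -0.2919] [0.0242 0.0252] 26.9
key 0.06 352 z 0.0756 [ 0.4534 -0.2852] [0.0164 0.0312] 77.6
(array([   0,    0,  469, 1607,  187,  409,  239,  260,   29,  633,   26,
          2,    1,    9,   15,    0,    0]), array([0.   , 0.004, 0.008, 0.012, 0.016, 0.02 , 0.024, 0.028, 0.032,
       0.036, 0.04 , 0.044, 0.048, 0.052, 0.056, 0.06 , 0.064, 0.068]))
```

View pics/w1head.png

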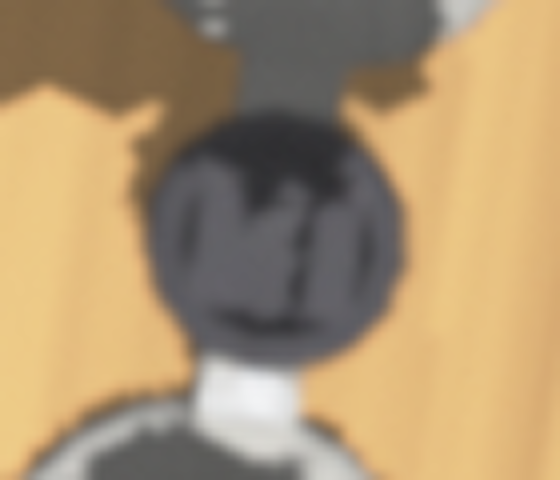

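```bash
python3 - <<'E'
from h import *
plan([0.446,-0.02,0.18],24)
E
```

```text
t 2.2 pos [ 0.4409 -0.087   0.3001] phi 24.28 xax [-4.e-04  3.e-04 -1.e+00] F [ 0.64  0.88 -0.65] T [ 0.03  0.02 -0.01] grip mm 85.0 J [-0.55  0.02  0.63  2.03 -0.02  1.09  0.51]
tx ty tz [120.14  58.94  32.24] w [ 0.28 -0.02 -0.02] rows 2.2
```

Request:
arm_command --increments '[{"tx":40,"ty":20,"tz":11,"wx":0,"wy":0,"wz":0,"hand":85},{"tx":80,"ty":40,"tz":22,"wx":0,"wy":0,"wz":0,"hand":85},{"tx":120,"ty":59,"tz":32,"wx":0,"wy":0,"wz":0,"hand":85},{"tx":120,"ty":59,"tz":32,"wx":0,"wy":0,"wz":0,"hand":85},{"tx":120,"ty":59,"tz":32,"wx":0,"wy":0,"wz":0,"hand":85}]'

```text
t: 2.82
tool_pos: [0.4465, -0.0212, 0.1811]
orientation: [0.692, -0.149, 0.691, 0.148]
force: [0.7, 0.6, 0.8]
grip_width: 0.994
```

```bash
python3 - <<'E'
from h import *
state(); p,d,c=snap('wrist','w2'); W=pts(d,c,True)
m=(W[...,2]>.0355)&(W[...,2]<.0425)&(np.hypot(W[...,0]-.446,W[...,1]+.02)<.022)
v,u=np.where(m); print(len(v),u.min(),u.max(),v.min(),v.max()); (x,y),r=cv2.minEnclosingCircle(W[m][:,:2].astype(np.float32)); print(x,y,r,W[m][:,2].mean())
# slot: floor points within head
m2=(W[...,2]>.025)&(W[...,2]<.034)&(np.hypot(W[...,0]-x,W[...,1]-y)<.0135)
s=W[m2]; print(len(s), s.mean(0))
e=np.linalg.svd(s[:,:2]-s[:,:2].mean(0))[2][0]; print('slot ang',np.degrees(np.arctan2(e[1],e[0])), cv2.minAreaRect(s[:,:2].astype(np.float32)))
# bar points
r=np.hypot(W[...,0]-x,W[...,1]-y); m3=(W[...,2]>.022)&(W[...,2]<.034)&(r>.019)&(r<.034); s=W[m3]; print('bar',len(s)); 
if len(s)>10: print(cv2.minAreaRect(s[:,:2].astype(np.float32)))
u0,v0=int(u.mean()),int(v.mean())
cv2.imwrite('pics/w2c.png',cv2.resize(p[v0-70:v0+70,u0-80:u0+80],None,fx=4,fy=4,interpolation=cv2.INTER_CUBIC)[:,:,::-1])
E
```

```text
t 2.83 pos [ 0.4465 -0.0212  0.1811] phi 24.24 xax [ 8.e-04 -2.e-04 -1.e+00] F [0.71 0.56 0.84] T [-0.02 -0.03  0.01] grip mm 84.9 J [-0.59  0.2   0.56  2.18 -0.15  0.8   0.5 ]
1222 293 337 198 241
0.44595614075660706 -0.019666122272610664 0.017375575378537178 0.03833561766199642
307 [ 0.44656113 -0.02107462  0.0298558 ]
slot ang -72.98716770559358 ((0.44697150588035583, -0.01996718719601631), (0.021136898547410965, 0.01997341588139534), 63.35917663574219)
bar 472
((0.4434468150138855, -0.021445177495479584), (0.02115386351943016, 0.06207771971821785), 18.791051864624023)
```

View pics/w2c.png

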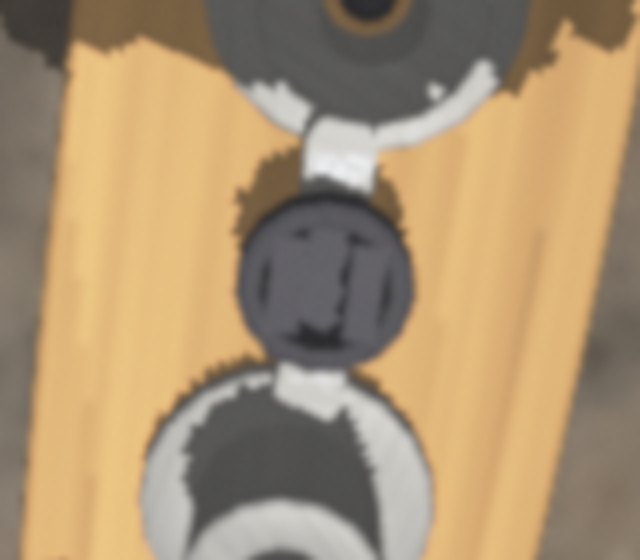

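```bash
python3 - <<'E'
from h import *
plan([0.4515,-0.292,0.2],26.3,ref=((0.4462,-0.0200,0.180),24.25))
E
```

```text
tx ty tz [ -20.   -250.18 -106.88] w [-2.05  0.    0.  ] rows 4.4
```

Request:
arm_command --increments '[{"tx":-20,"ty":-40,"tz":-17,"wx":0,"wy":0,"wz":0,"hand":85},{"tx":-20,"ty":-95,"tz":-40,"wx":0,"wy":0,"wz":0,"hand":85},{"tx":-20,"ty":-150,"tz":-64,"wx":0,"wy":0,"wz":0,"hand":85},{"tx":-20,"ty":-205,"tz":-88,"wx":-2,"wy":0,"wz":0,"hand":85},{"tx":-20,"ty":-250,"tz":-107,"wx":-2,"wy":0,"wz":0,"hand":85},{"tx":-20,"ty":-250,"tz":-107,"wx":-2,"wy":0,"wz":0,"hand":85},{"tx":-20,"ty":-250,"tz":-107,"wx":-2,"wy":0,"wz":0,"hand":85}]'

```text
t: 3.75
tool_pos: [0.4509, -0.2933, 0.2012]
orientation: [0.689, -0.16, 0.688, 0.16]
force: [0.0, 0.8, 0.3]
grip_width: 0.996
```

```bash
python3 - <<'E'
from h import *
state(); p,d,c=snap('wrist','w3'); W=pts(d,c,True)
for lo,hi,R in ((.046,.053,.045),(.097,.104,.025),(.055,.092,.025)):
    m=(W[...,2]>lo)&(W[...,2]<hi)&(np.hypot(W[...,0]-.4515,W[...,1]+.292)<R); s=W[m]
    print(len(s),s[:,2].mean(),cv2.minAreaRect(s[:,:2].astype(np.float32)))
E
```

```text
t 3.75 pos [ 0.4509 -0.2933  0.2012] phi 26.14 xax [ 1.5e-03  1.0e-04 -1.0e+00] F [0.01 0.82 0.34] T [0.03 0.04 0.03] grip mm 85.1 J [-0.07  0.36  0.66  1.97 -0.28  0.91  1.19]
3570 0.05052609348782911 ((0.45225220918655396, -0.29320594668388367), (0.06412370502948761, 0.05081191286444664), 25.135147094726562)
1226 0.1004142980056444 ((0.45174771547317505, -0.2924945652484894), (0.023676211014389992, 0.023497162386775017), 25.33268928527832)
460 0.07504393598537176 ((0.447327196598053, -0.28323400020599365), (0.024434629827737808, 0.0036620227620005608), 24.21249771118164)
```

View pics/w3.png

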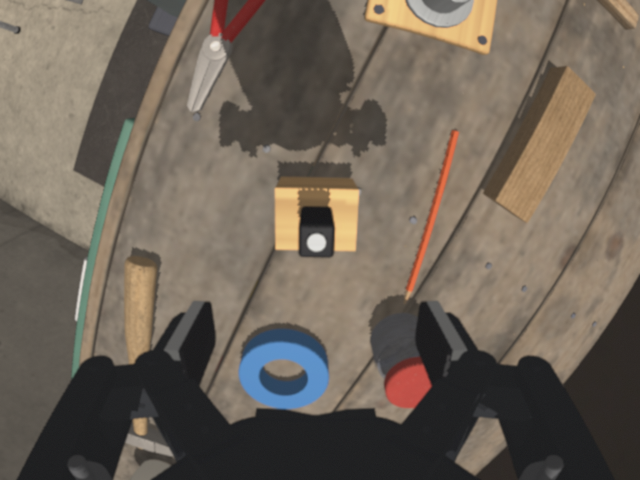

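```bash
python3 - <<'E'
from h import *
plan([0.452,-0.2927,0.079],25.2)
E
```

```text
t 3.8 pos [ 0.4511 -0.2925  0.201 ] phi 26.23 xax [ 1.2e-03  6.0e-04 -1.0e+00] F [0.81 0.81 0.16] T [ 0.02  0.   -0.03] grip mm 84.5 J [-0.07  0.36  0.66  1.97 -0.28  0.91  1.19]
tx ty tz [121.96  -0.61   0.55] w [ 1.03  0.07 -0.  ] rows 2.0
```

Request:
arm_command --increments '[{"tx":40,"ty":0,"tz":0.5,"wx":1,"wy":0,"wz":0,"hand":85},{"tx":80,"ty":0,"tz":0.5,"wx":1,"wy":0,"wz":0,"hand":85},{"tx":110,"ty":0,"tz":0.5,"wx":1,"wy":0,"wz":0,"hand":85},{"tx":121,"ty":0,"tz":0.5,"wx":1,"wy":0,"wz":0,"hand":60},{"tx":121,"ty":0,"tz":0.5,"wx":1,"wy":0,"wz":0,"hand":40},{"tx":121,"ty":0,"tz":0.5,"wx":1,"wy":0,"wz":0,"hand":25},{"tx":121,"ty":0,"tz":0.5,"wx":1,"wy":0,"wz":0,"hand":10},{"tx":121,"ty":0,"tz":0.5,"wx":1,"wy":0,"wz":0,"hand":10},{"tx":121,"ty":0,"tz":0.5,"wx":1,"wy":0,"wz":0,"hand":10}]' --newtons 60

```text
t: 4.92
tool_pos: [0.4522, -0.2933, 0.0806]
orientation: [0.691, -0.154, 0.689, 0.154]
force: [-0.9, 1.7, 7.2]
grip_width: 0.275
```

```bash
python3 - <<'E'
from h import *
state()
snap('wrist','w4')
E
```

```text
t 4.92 pos [ 0.4522 -0.2933  0.0806] phi 25.19 xax [ 2.4e-03 -4.0e-04 -1.0e+00] F [-0.93  1.68  7.22] T [0.29 0.12 0.  ] grip mm 23.4 J [ 0.04  0.54  0.54  2.04 -0.44  0.67  1.31]
```

View pics/w4.png

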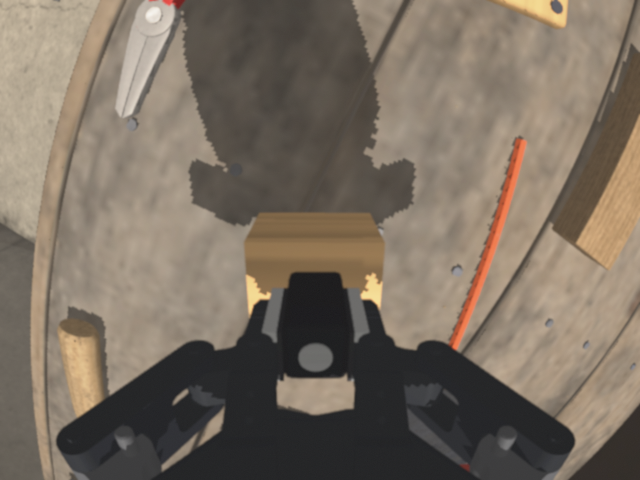

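Request:
arm_command --increments '[{"tx":-15,"ty":0,"tz":0,"wx":0,"wy":0,"wz":0,"hand":10},{"tx":-35,"ty":0,"tz":0,"wx":0,"wy":0,"wz":0,"hand":10},{"tx":-60,"ty":0,"tz":0,"wx":0,"wy":0,"wz":0,"hand":10},{"tx":-90,"ty":0,"tz":0,"wx":0,"wy":0,"wz":0,"hand":10},{"tx":-100,"ty":0,"tz":0,"wx":0,"wy":0,"wz":0,"hand":10},{"tx":-100,"ty":0,"tz":0,"wx":0,"wy":0,"wz":0,"hand":10}]'

```text
t: 5.72
tool_pos: [0.4514, -0.2929, 0.1798]
orientation: [0.691, -0.154, 0.69, 0.154]
force: [-0.3, -0.2, -1.1]
grip_width: 0.274
```

```bash
python3 - <<'E'
from h import *
plan([0.446,-0.0197,0.18],-72)
E
```

```text
t 5.72 pos [ 0.4514 -0.2929  0.1798] phi 25.19 xax [ 1.3e-03 -1.0e-04 -1.0e+00] F [-0.28 -0.17 -1.1 ] T [ 0.    0.02 -0.05] grip mm 23.4 J [-0.06  0.39  0.66  1.99 -0.31  0.87  1.2 ]
tx ty tz [-2.300e-01  2.495e+02  1.114e+02] w [ 9.719e+01  8.000e-02 -3.000e-02] rows 9.1
```

Request:
arm_command --increments '[{"tx":0,"ty":25,"tz":11,"wx":8,"wy":0,"wz":0,"hand":10},{"tx":0,"ty":50,"tz":22,"wx":18,"wy":0,"wz":0,"hand":10},{"tx":0,"ty":80,"tz":36,"wx":28,"wy":0,"wz":0,"hand":10},{"tx":0,"ty":110,"tz":49,"wx":38,"wy":0,"wz":0,"hand":10},{"tx":0,"ty":140,"tz":62,"wx":48,"wy":0,"wz":0,"hand":10},{"tx":0,"ty":170,"tz":76,"wx":58,"wy":0,"wz":0,"hand":10},{"tx":0,"ty":200,"tz":89,"wx":68,"wy":0,"wz":0,"hand":10},{"tx":0,"ty":225,"tz":100,"wx":78,"wy":0,"wz":0,"hand":10},{"tx":0,"ty":240,"tz":107,"wx":88,"wy":0,"wz":0,"hand":10},{"tx":0,"ty":249.5,"tz":111.5,"wx":97,"wy":0,"wz":0,"hand":10}]'

```text
t: 6.98
tool_pos: [0.4451, -0.0186, 0.1784]
orientation: [0.572, 0.415, 0.572, -0.416]
force: [0.1, -0.0, -1.8]
grip_width: 0.277
```

Request:
arm_command --increments '[{"tx":0,"ty":0,"tz":0,"wx":0,"wy":0,"wz":0,"hand":10},{"tx":0,"ty":0,"tz":0,"wx":0,"wy":0,"wz":0,"hand":10}]'

```text
t: 7.22
tool_pos: [0.4455, -0.0202, 0.1789]
orientation: [0.573, 0.414, 0.573, -0.414]
force: [0.2, 0.4, -0.2]
grip_width: 0.276
```

```bash
python3 - <<'E'
from h import *
plan([0.446,-0.0197,0.128],-72)
p,d,c=snap('wrist','w5'); W=pts(d,c,True)
p,d,c=snap('scene','s5')
cv2.imwrite('pics/s5c.png',cv2.resize(p[200:320,240:360],None,fx=5,fy=5,interpolation=cv2.INTER_CUBIC)[:,:,::-1])
p,d,c=snap('side','d5')
cv2.imwrite('pics/d5c.png',cv2.resize(p[200:340,290:430],None,fx=4,fy=4,interpolation=cv2.INTER_CUBIC)[:,:,::-1])
E
```

```text
t 7.22 pos [ 0.4455 -0.0202  0.1789] phi -71.67 xax [-8.e-04 -8.e-04 -1.e+00] F [ 0.24  0.35 -0.25] T [-0.02  0.03  0.02] grip mm 23.6 J [-1.04  0.37  1.16  2.2  -0.46  0.85 -0.83]
tx ty tz [50.9   0.7  -0.37] w [0.33 0.03 0.06] rows 0.8
```

View pics/w5.png

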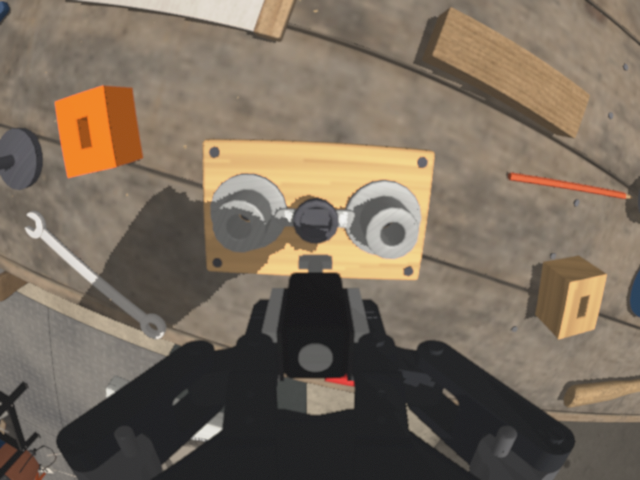

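View pics/s5c.png

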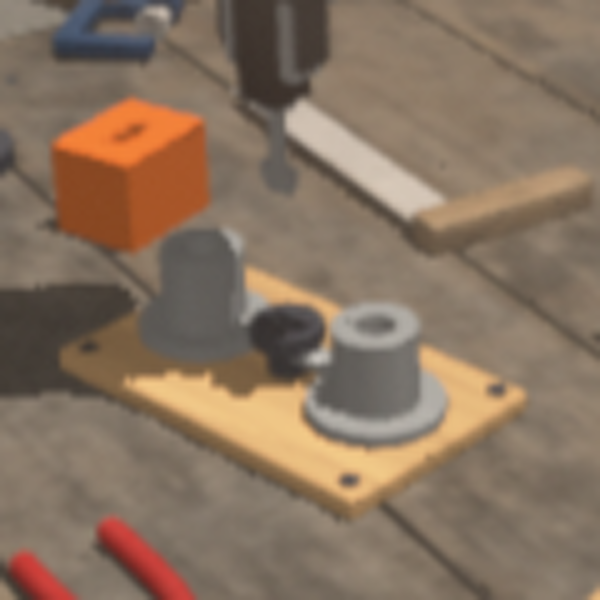

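View pics/d5c.png

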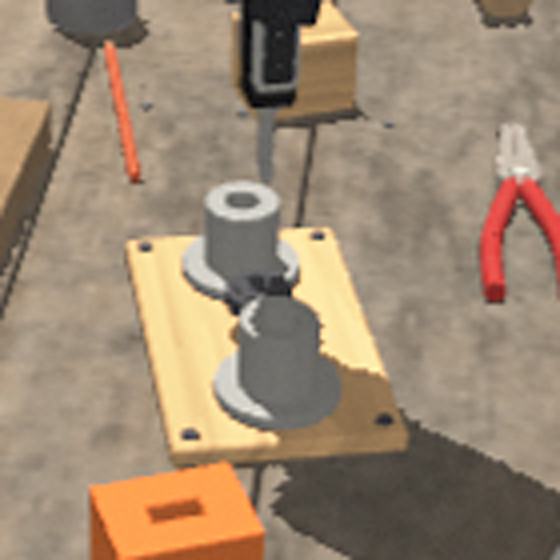

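```bash
python3 - <<'E'
from h import *
p,d,c=load('w5'); W=pts(d,c,True)
s=W[250:285,295:338].reshape(-1,3); s=s[s[:,2]>.09]; print(len(s),s[:,2].min(), 'low',s[s[:,2]<.115].mean(0), cv2.minAreaRect(s[s[:,2]<.125][:,:2].astype(np.float32)))
r=np.hypot(W[...,0]-.446,W[...,1]+.0197); m=(W[...,2]>.0355)&(W[...,2]<.042)&(r<.022); print(cv2.minEnclosingCircle(W[m][:,:2].astype(np.float32)))
m=(W[...,2]>.022)&(W[...,2]<.034)&(r>.019)&(r<.034); print(m.sum(),cv2.minAreaRect(W[m][:,:2].astype(np.float32)))
m=(W[...,2]>.025)&(W[...,2]<.034)&(r<.0135);s=W[m];print(len(s),s.mean(0));e=np.linalg.svd(s[:,:2]-s[:,:2].mean(0))[2][0]; print('slot ang',np.degrees(np.arctan2(e[1],e[0])))
cv2.imwrite('pics/w5c.png',cv2.resize(p[180:290,260:370],None,fx=5,fy=5,interpolation=cv2.INTER_CUBIC)[:,:,::-1])
E
```

```text
1122 0.10303795414230459 low [ 0.4475529  -0.01918994  0.11016885] ((0.44622233510017395, -0.019473817199468613), (0.007306376472115517, 0.019202742725610733), 19.046939849853516)
((0.4463675618171692, -0.020003298297524452), 0.017777206376194954)
571 ((0.44657644629478455, -0.018791254609823227), (0.020460117608308792, 0.06574053317308426), 9.487939834594727)
293 [ 0.44506798 -0.02077145  0.02999909]
slot ang -72.62876135521822
```

View pics/w5c.png

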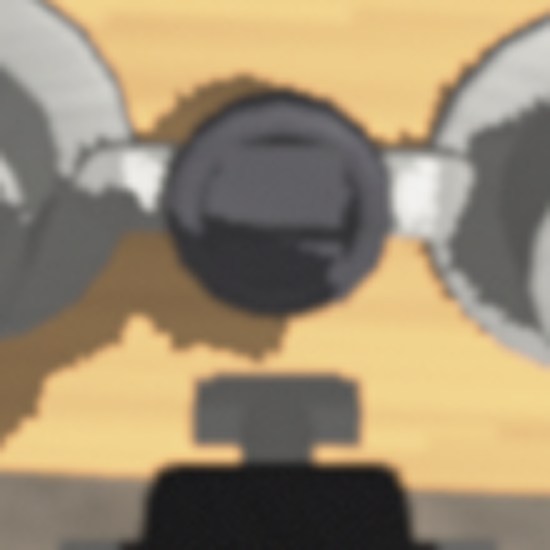

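Request:
arm_command --increments '[{"tx":25,"ty":0.6,"tz":0,"wx":0.3,"wy":0,"wz":0,"hand":10},{"tx":50,"ty":0.6,"tz":0,"wx":0.3,"wy":0,"wz":0,"hand":10},{"tx":60,"ty":0.6,"tz":0,"wx":0.3,"wy":0,"wz":0,"hand":10},{"tx":64,"ty":0.6,"tz":0,"wx":0.3,"wy":0,"wz":0,"hand":10},{"tx":67,"ty":0.6,"tz":0,"wx":0.3,"wy":0,"wz":0,"hand":10},{"tx":69,"ty":0.6,"tz":0,"wx":0.3,"wy":0,"wz":0,"hand":10},{"tx":71,"ty":0.6,"tz":0,"wx":0.3,"wy":0,"wz":0,"hand":10},{"tx":71,"ty":0.6,"tz":0,"wx":0.3,"wy":0,"wz":0,"hand":10}]'

```text
t: 8.38
tool_pos: [0.4465, -0.0194, 0.1083]
orientation: [0.572, 0.416, 0.572, -0.416]
force: [-0.2, 0.2, -0.9]
grip_width: 0.272
```

```bash
python3 - <<'E'
from h import *
state()
p,d,c=snap('scene','s6')
cv2.imwrite('pics/s6c.png',cv2.resize(p[200:320,240:360],None,fx=5,fy=5,interpolation=cv2.INTER_CUBIC)[:,:,::-1])
snap('wrist','w6')
E
```

```text
t 8.38 pos [ 0.4465 -0.0194  0.1083] phi -72.1 xax [ 0.e+00  1.e-04 -1.e+00] F [-0.19  0.2  -0.94] T [0.01 0.01 0.03] grip mm 23.2 J [-0.86  0.49  0.97  2.25 -0.63  0.71 -0.7 ]
```

View pics/s6c.png

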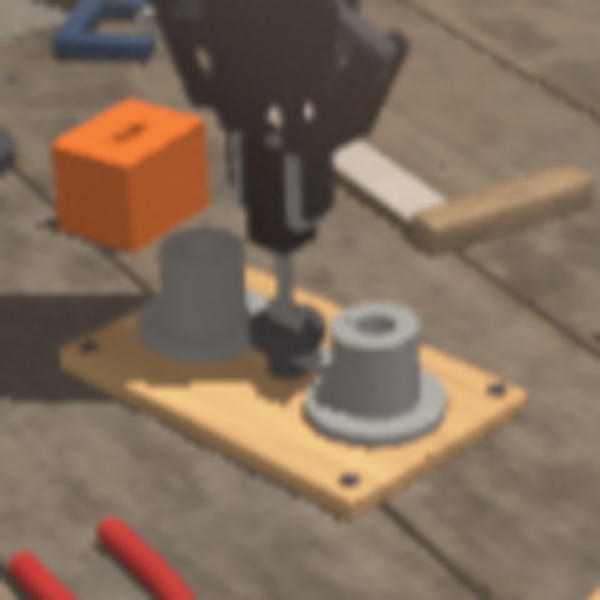

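View pics/w6.png

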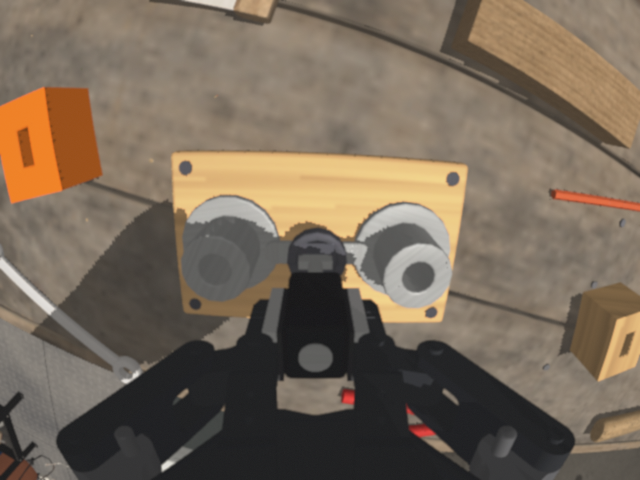

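Request:
arm_command --increments '[{"tx":0,"ty":0,"tz":0,"wx":-6,"wy":0,"wz":0,"hand":10},{"tx":0,"ty":0,"tz":0,"wx":-14,"wy":0,"wz":0,"hand":10},{"tx":0,"ty":0,"tz":0,"wx":-22,"wy":0,"wz":0,"hand":10},{"tx":0,"ty":0,"tz":0,"wx":-30,"wy":0,"wz":0,"hand":10},{"tx":0,"ty":0,"tz":0,"wx":-38,"wy":0,"wz":0,"hand":10},{"tx":0,"ty":0,"tz":0,"wx":-46,"wy":0,"wz":0,"hand":10},{"tx":0,"ty":0,"tz":0,"wx":-54,"wy":0,"wz":0,"hand":10},{"tx":0,"ty":0,"tz":0,"wx":-62,"wy":0,"wz":0,"hand":10},{"tx":0,"ty":0,"tz":0,"wx":-70,"wy":0,"wz":0,"hand":10},{"tx":0,"ty":0,"tz":0,"wx":-76,"wy":0,"wz":0,"hand":10}]'

```text
t: 9.72
tool_pos: [0.4459, -0.02, 0.1082]
orientation: [0.706, -0.025, 0.707, 0.025]
force: [-1.5, -0.8, -1.6]
grip_width: 0.275
```

```bash
python3 - <<'E'
from h import *
state()
E
```

```text
t 9.72 pos [ 0.4459 -0.02    0.1082] phi 4.05 xax [-1.1e-03 -3.0e-04 -1.0e+00] F [-1.49 -0.79 -1.58] T [-0.27  0.32 -0.05] grip mm 23.5 J [-0.59  0.36  0.6   2.24 -0.35  0.63  0.33]
```

Request:
arm_command --increments '[{"tx":0,"ty":0,"tz":0,"wx":-4,"wy":0,"wz":0,"hand":10},{"tx":0,"ty":0,"tz":0,"wx":-8,"wy":0,"wz":0,"hand":10},{"tx":0,"ty":0,"tz":0,"wx":-10,"wy":0,"wz":0,"hand":10},{"tx":0,"ty":0,"tz":0,"wx":-10,"wy":0,"wz":0,"hand":10}]'

```text
t: 10.22
tool_pos: [0.446, -0.02, 0.1082]
orientation: [0.702, -0.085, 0.702, 0.085]
force: [-1.7, -2.0, -0.9]
grip_width: 0.271
```

```bash
python3 - <<'E'
from h import *
state()
p,d,c=snap('wrist','w7')
cv2.imwrite('pics/w7c.png',cv2.resize(p[120:300,240:400],None,fx=4,fy=4,interpolation=cv2.INTER_CUBIC)[:,:,::-1])
E
```

```text
t 10.22 pos [ 0.446  -0.02    0.1082] phi 13.82 xax [-9.e-04 -3.e-04 -1.e+00] F [-1.69 -2.   -0.91] T [-0.65  0.49 -0.01] grip mm 23.2 J [-0.56  0.35  0.55  2.23 -0.32  0.63  0.47]
```

View pics/w7.png

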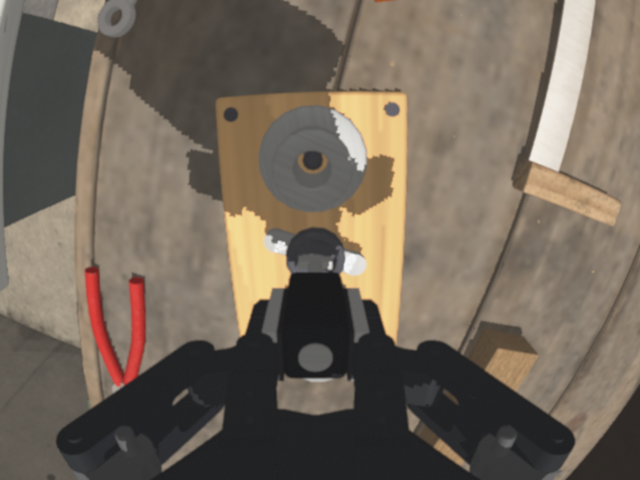

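Request:
arm_command --increments '[{"tx":0,"ty":0,"tz":0,"wx":-3,"wy":0,"wz":0,"hand":10},{"tx":0,"ty":0,"tz":0,"wx":-6,"wy":0,"wz":0,"hand":10},{"tx":0,"ty":0,"tz":0,"wx":-6,"wy":0,"wz":0,"hand":10}]'

```text
t: 10.65
tool_pos: [0.446, -0.0199, 0.1082]
orientation: [0.696, -0.122, 0.697, 0.122]
force: [-2.1, -3.2, -0.2]
grip_width: 0.272
```

```bash
python3 - <<'E'
from h import *
state()
E
```

```text
t 10.65 pos [ 0.446  -0.0199  0.1082] phi 19.8 xax [-9.e-04 -3.e-04 -1.e+00] F [-2.15 -3.18 -0.22] T [-0.83  0.69 -0.06] grip mm 23.2 J [-0.54  0.35  0.53  2.23 -0.3   0.63  0.55]
```

Request:
arm_command --increments '[{"tx":0,"ty":0,"tz":0,"wx":-2,"wy":0,"wz":0,"hand":10},{"tx":0,"ty":0,"tz":0,"wx":-3,"wy":0,"wz":0,"hand":10},{"tx":0,"ty":0,"tz":0,"wx":-3,"wy":0,"wz":0,"hand":10}]'

```text
t: 11.02
tool_pos: [0.4461, -0.0198, 0.1082]
orientation: [0.693, -0.14, 0.693, 0.14]
force: [-3.2, -3.5, -1.2]
grip_width: 0.274
```

```bash
python3 - <<'E'
from h import *
state()
p,d,c=snap('wrist','w8'); W=pts(d,c,True)
r=np.hypot(W[...,0]-.4462,W[...,1]+.0197); m=(W[...,2]>.022)&(W[...,2]<.034)&(r>.018)&(r<.036)
vv,uu=np.where(m); m[:, :]&=True
s=W[m]; print(len(s)); e=np.linalg.svd(s[:,:2]-[.4462,-.0197])[2][0]; print(np.degrees(np.arctan2(e[1],e[0])), cv2.minAreaRect(s[:,:2].astype(np.float32)))
E
```

```text
t 11.03 pos [ 0.4461 -0.0198  0.1082] phi 22.87 xax [-7.e-04 -2.e-04 -1.e+00] F [-3.2  -3.47 -1.23] T [-1.14  0.82 -0.01] grip mm 23.4 J [-0.52  0.35  0.51  2.23 -0.29  0.62  0.6 ]
981
5.211354278216246 ((0.44606509804725647, -0.019577618688344955), (0.06409306824207306, 0.01474781148135662), 5.20974063873291)
```

View pics/w8.png

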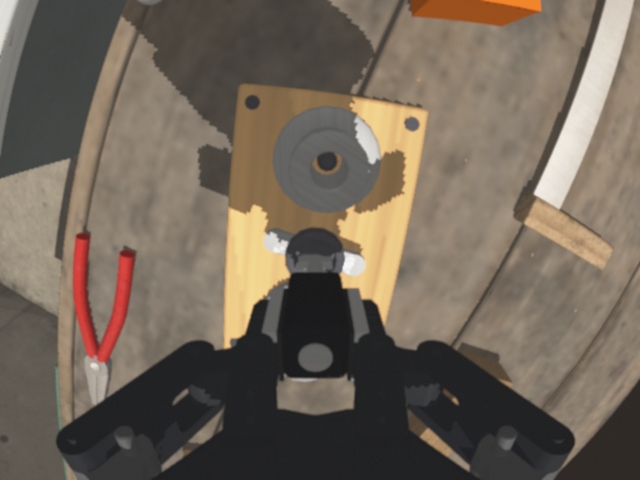

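Request:
arm_command --increments '[{"tx":0,"ty":0,"tz":0,"wx":-2,"wy":0,"wz":0,"hand":10},{"tx":0,"ty":0,"tz":0,"wx":-4,"wy":0,"wz":0,"hand":10},{"tx":0,"ty":0,"tz":0,"wx":-4,"wy":0,"wz":0,"hand":10}]'

```text
t: 11.45
tool_pos: [0.4461, -0.0198, 0.1082]
orientation: [0.688, -0.164, 0.688, 0.164]
force: [-2.9, -4.0, -0.6]
grip_width: 0.273
```

```bash
cat >> h.py <<'E'
def bar(tag):
    p,d,c=snap('wrist',tag); W=pts(d,c,True)
    r=np.hypot(W[...,0]-.4462,W[...,1]+.0197); m=(W[...,2]>.022)&(W[...,2]<.034)&(r>.018)&(r<.036)
    s=W[m]; print(len(s),cv2.minAreaRect(s[:,:2].astype(np.float32))); return p,d,c,W
E
python3 - <<'E'
from h import *
state(); bar('w9')
E
```

```text
t 11.45 pos [ 0.4461 -0.0198  0.1082] phi 26.87 xax [-7.e-04 -2.e-04 -1.e+00] F [-2.94 -4.01 -0.55] T [-1.17  0.83 -0.03] grip mm 23.3 J [-0.51  0.34  0.49  2.23 -0.28  0.62  0.65]
984 ((0.4460563659667969, -0.01982870325446129), (0.035524867475032806, 0.05913210287690163), 72.93627166748047)
```

Request:
arm_command --increments '[{"tx":0,"ty":0,"tz":0,"wx":-2,"wy":0,"wz":0,"hand":10},{"tx":0,"ty":0,"tz":0,"wx":-3,"wy":0,"wz":0,"hand":10},{"tx":0,"ty":0,"tz":0,"wx":-3,"wy":0,"wz":0,"hand":10}]'

```text
t: 11.88
tool_pos: [0.4473, -0.0191, 0.1088]
orientation: [0.684, -0.182, 0.683, 0.183]
force: [-2.6, -3.1, 5.0]
grip_width: 0.274
```

```bash
python3 - <<'E'
from h import *
state(); bar('w10')
E
```

```text
t 11.88 pos [ 0.4473 -0.0191  0.1088] phi 29.9 xax [ 1.4e-03  7.0e-04 -1.0e+00] F [-2.58 -3.06  4.97] T [-0.55  0.74  0.03] grip mm 23.4 J [-0.5   0.34  0.48  2.23 -0.27  0.62  0.7 ]
984 ((0.44494253396987915, -0.010665196925401688), (0.06422653794288635, 0.033095382153987885), 7.659885406494141)
```

```bash
python3 - <<'E'
from h import *
for t in('w8','w9','w10'):
    p,d,c=load(t); W=pts(d,c,True)
    dx=W[...,0]-.4462; dy=W[...,1]+.0197; r=np.hypot(dx,dy); a=np.degrees(np.arctan2(dy,dx)); a=(a+90)%180-90
    m=(W[...,2]>.022)&(W[...,2]<.034)&(r>.019)&(r<.034)&(abs(a-5)<40)
    print(t,m.sum(),np.median(a[m]),cv2.minAreaRect(W[m][:,:2].astype(np.float32)))
    for sgn in (1,-1):
        k=m&(np.sign(dx)==sgn); print('  ',k.sum(),np.median(a[k]))
cv2.imwrite('pics/w10c.png',cv2.resize(p[180:320,240:400],None,fx=4,fy=4,interpolation=cv2.INTER_CUBIC)[:,:,::-1])
E
```

```text
w8 922 5.329807982026786 ((0.44606509804725647, -0.019577618688344955), (0.06409306824207306, 0.01474781148135662), 5.20974063873291)
   425 6.757287073229392
   497 3.57847141361151
w9 921 8.531130308792314 ((0.44590914249420166, -0.01962530054152012), (0.06398949027061462, 0.014676384627819061), 9.354708671569824)
   420 10.494974563942527
   501 7.252032003948415
w10 921 8.547076865219594 ((0.44619932770729065, -0.019970711320638657), (0.06419423222541809, 0.015217302367091179), 8.725396156311035)
   421 10.146983658037357
   500 6.892325367010528
```

View pics/w10c.png

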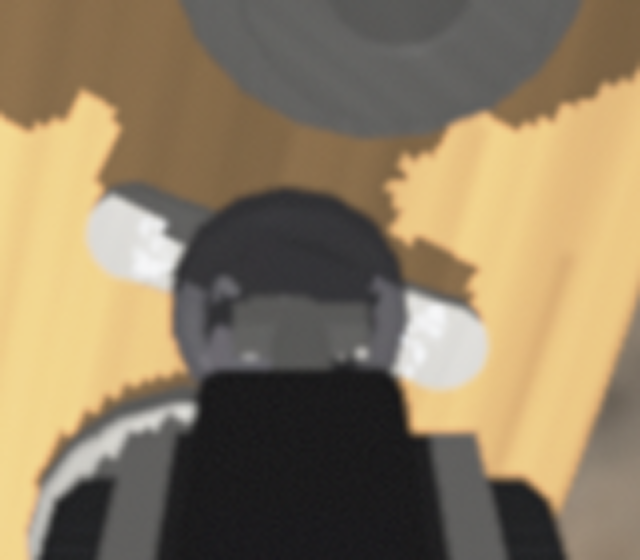

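Request:
arm_command --increments '[{"tx":0,"ty":0,"tz":0,"wx":6,"wy":0,"wz":0,"hand":10},{"tx":0,"ty":0,"tz":0,"wx":13,"wy":0,"wz":0,"hand":10},{"tx":0,"ty":0,"tz":0,"wx":16,"wy":0,"wz":0,"hand":10},{"tx":0,"ty":0,"tz":0,"wx":16,"wy":0,"wz":0,"hand":10}]'

```text
t: 12.42
tool_pos: [0.4476, -0.0188, 0.1085]
orientation: [0.703, -0.086, 0.701, 0.086]
force: [1.1, -1.3, -1.3]
grip_width: 0.271
```

```bash
python3 - <<'E'
from h import *
state()
E
```

```text
t 12.43 pos [ 0.4476 -0.0188  0.1085] phi 13.96 xax [ 2.e-03  4.e-04 -1.e+00] F [ 1.08 -1.34 -1.28] T [-0.08 -0.05 -0.02] grip mm 23.1 J [-0.56  0.35  0.55  2.23 -0.32  0.63  0.47]
```

Request:
arm_command --increments '[{"tx":-5,"ty":0,"tz":0,"wx":0,"wy":0,"wz":0,"hand":10},{"tx":-15,"ty":0,"tz":0,"wx":0,"wy":0,"wz":0,"hand":10},{"tx":-40,"ty":0,"tz":0,"wx":0,"wy":0,"wz":0,"hand":10},{"tx":-72,"ty":0,"tz":0,"wx":0,"wy":0,"wz":0,"hand":10},{"tx":-72,"ty":0,"tz":0,"wx":0,"wy":0,"wz":0,"hand":10},{"tx":-72,"ty":0,"tz":0,"wx":0,"wy":0,"wz":0,"hand":10}]'

```text
t: 13.18
tool_pos: [0.4463, -0.0193, 0.1802]
orientation: [0.702, -0.085, 0.702, 0.086]
force: [-0.8, 0.5, -1.6]
grip_width: 0.272
```

```bash
python3 - <<'E'
from h import *
plan([0.4517,-0.2927,0.18],25.2)
p,d,c,W=bar('w11')
dx=W[...,0]-.4462; dy=W[...,1]+.0197; r=np.hypot(dx,dy); a=np.degrees(np.arctan2(dy,dx)); a=(a+90)%180-90
m=(W[...,2]>.022)&(W[...,2]<.034)&(r>.019)&(r<.034)&(abs(a-5)<40); print(m.sum(),np.median(a[m]),cv2.minAreaRect(W[m][:,:2].astype(np.float32)))
m=(W[...,2]>.095)&(W[...,2]<.125)&(np.hypot(dx,dy)<.03);print(cv2.minAreaRect(W[m][:,:2].astype(np.float32)),W[m][:,2].min())
E
```

```text
t 13.18 pos [ 0.4463 -0.0193  0.1802] phi 13.91 xax [ 2.e-04  6.e-04 -1.e+00] F [-0.76  0.48 -1.61] T [-0.01 -0.    0.06] grip mm 23.2 J [-0.65  0.21  0.64  2.18 -0.18  0.8   0.34]
tx ty tz [ 7.0000e-02 -2.6671e+02 -6.0480e+01] w [-11.29   0.02  -0.03] rows 4.4
600 ((0.4424765706062317, -0.02069927752017975), (0.04742688685655594, 0.06006130576133728), 63.510894775390625)
549 8.524766546717615 ((0.4468080997467041, -0.01953151822090149), (0.06337224692106247, 0.014248602092266083), 8.397111892700195)
((0.44616085290908813, -0.018254727125167847), (0.019141843542456627, 0.007347223348915577), 12.726231575012207) 0.10386439645056536
```

View pics/w11.png

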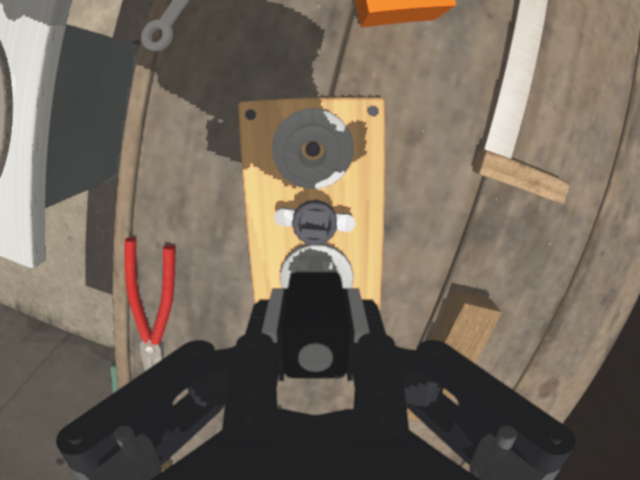

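Request:
arm_command --increments '[{"tx":0,"ty":-35,"tz":-8,"wx":-2,"wy":0,"wz":0,"hand":10},{"tx":0,"ty":-80,"tz":-18,"wx":-4,"wy":0,"wz":0,"hand":10},{"tx":0,"ty":-130,"tz":-29,"wx":-6,"wy":0,"wz":0,"hand":10},{"tx":0,"ty":-180,"tz":-41,"wx":-8,"wy":0,"wz":0,"hand":10},{"tx":0,"ty":-230,"tz":-52,"wx":-10,"wy":0,"wz":0,"hand":10},{"tx":0,"ty":-266.5,"tz":-60.5,"wx":-11.3,"wy":0,"wz":0,"hand":10},{"tx":0,"ty":-266.5,"tz":-60.5,"wx":-11.3,"wy":0,"wz":0,"hand":10},{"tx":0,"ty":-266.5,"tz":-60.5,"wx":-11.3,"wy":0,"wz":0,"hand":10}]'

```text
t: 14.22
tool_pos: [0.4511, -0.2919, 0.1792]
orientation: [0.689, -0.154, 0.691, 0.155]
force: [-0.0, 0.2, -0.9]
grip_width: 0.274
```

```bash
python3 - <<'E'
from h import *
plan([0.452,-0.2928,0.08],25.2)
p,d,c=snap('wrist','w12'); W=pts(d,c,True)
dx=W[...,0]-.452; dy=W[...,1]+.2927
for z0,z1,R in((.1,.125,.03),(.046,.053,.045)):
    m=(W[...,2]>z0)&(W[...,2]<z1)&(np.hypot(dx,dy)<R);print(cv2.minAreaRect(W[m][:,:2].astype(np.float32)),W[m][:,2].min())
cv2.imwrite('pics/w12c.png',cv2.resize(p[150:330,225:405],None,fx=3,fy=3,interpolation=cv2.INTER_CUBIC)[:,:,::-1])
E
```

```text
t 14.22 pos [ 0.4511 -0.2919  0.1792] phi 25.17 xax [-0.0021  0.0012 -1.    ] F [-0.01  0.21 -0.88] T [ 0.03 -0.05  0.  ] grip mm 23.4 J [-0.06  0.39  0.65  1.98 -0.31  0.87  1.2 ]
tx ty tz [99.19 -1.34  0.57] w [-0.03 -0.08 -0.11] rows 1.6
((0.4507036805152893, -0.29084575176239014), (0.019223609939217567, 0.007240575738251209), 23.074527740478516) 0.102928682646613
((0.4518846571445465, -0.29316407442092896), (0.0642663910984993, 0.050689827650785446), 25.016971588134766) 0.0460443941676793
```

View pics/w12c.png

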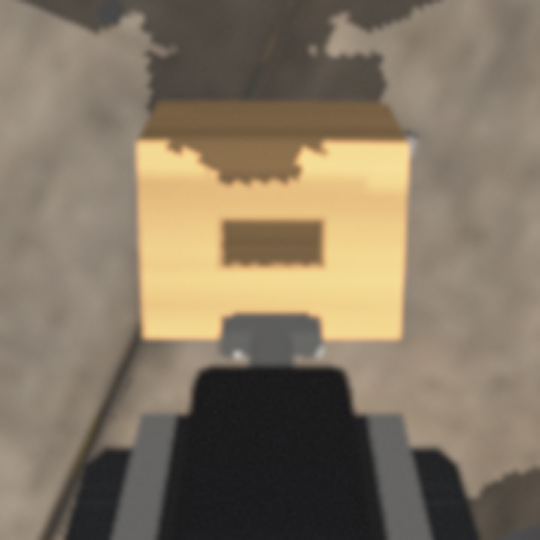

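Request:
arm_command --increments '[{"tx":20,"ty":-1.4,"tz":0.4,"wx":-1,"wy":0,"wz":0,"hand":10},{"tx":40,"ty":-1.4,"tz":0.4,"wx":-1,"wy":0,"wz":0,"hand":10},{"tx":50,"ty":-1.4,"tz":0.4,"wx":-1,"wy":0,"wz":0,"hand":10},{"tx":58,"ty":-1.4,"tz":0.4,"wx":-1,"wy":0,"wz":0,"hand":10},{"tx":66,"ty":-1.4,"tz":0.4,"wx":-1,"wy":0,"wz":0,"hand":10},{"tx":66,"ty":-1.4,"tz":0.4,"wx":-1,"wy":0,"wz":0,"hand":10}]'

```text
t: 15.02
tool_pos: [0.4525, -0.2936, 0.114]
orientation: [0.689, -0.16, 0.689, 0.16]
force: [-0.2, -0.6, -1.5]
grip_width: 0.275
```

```bash
python3 - <<'E'
from h import *
state()
E
```

```text
t 15.03 pos [ 0.4525 -0.2936  0.114 ] phi 26.19 xax [-6.e-04  3.e-04 -1.e+00] F [-0.2  -0.56 -1.51] T [-0.03 -0.06 -0.03] grip mm 23.4 J [ 0.01  0.49  0.58  2.02 -0.39  0.74  1.29]
```

Request:
arm_command --increments '[{"tx":15,"ty":0.3,"tz":0,"wx":0,"wy":0,"wz":0,"hand":10},{"tx":26,"ty":0.3,"tz":0,"wx":0,"wy":0,"wz":0,"hand":10},{"tx":31,"ty":0.3,"tz":0,"wx":0,"wy":0,"wz":0,"hand":10},{"tx":32.5,"ty":0.3,"tz":0,"wx":0,"wy":0,"wz":0,"hand":10},{"tx":32.5,"ty":0.3,"tz":0,"wx":0,"wy":0,"wz":0,"hand":10}]'

```text
t: 15.65
tool_pos: [0.4526, -0.2937, 0.0818]
orientation: [0.689, -0.16, 0.689, 0.16]
force: [-0.1, 0.5, -1.4]
grip_width: 0.273
```

```bash
python3 - <<'E'
from h import *
state()
E
```

```text
t 15.65 pos [ 0.4526 -0.2937  0.0818] phi 26.18 xax [ 1.e-04 -1.e-04 -1.e+00] F [-0.07  0.52 -1.39] T [ 0.03 -0.04 -0.01] grip mm 23.3 J [ 0.04  0.54  0.54  2.04 -0.44  0.68  1.32]
```

Request:
arm_command --increments '[{"tx":1,"ty":0,"tz":0,"wx":0,"wy":0,"wz":0,"hand":10},{"tx":1,"ty":0,"tz":0,"wx":0,"wy":0,"wz":0,"hand":35},{"tx":1,"ty":0,"tz":0,"wx":0,"wy":0,"wz":0,"hand":60},{"tx":1,"ty":0,"tz":0,"wx":0,"wy":0,"wz":0,"hand":75},{"tx":-10,"ty":0,"tz":0,"wx":0,"wy":0,"wz":0,"hand":75},{"tx":-40,"ty":0,"tz":0,"wx":0,"wy":0,"wz":0,"hand":75},{"tx":-80,"ty":0,"tz":0,"wx":0,"wy":0,"wz":0,"hand":75},{"tx":-120,"ty":0,"tz":0,"wx":0,"wy":0,"wz":0,"hand":75},{"tx":-120,"ty":0,"tz":0,"wx":0,"wy":0,"wz":0,"hand":75}]'

```text
t: 16.77
tool_pos: [0.4542, -0.2949, 0.2053]
orientation: [0.691, -0.161, 0.687, 0.159]
force: [0.1, 0.3, -0.3]
grip_width: 0.88
```

```bash
python3 - <<'E'
from h import *
state(); p,d,c=snap('wrist','w13'); W=pts(d,c,True)
for lo,hi,R in ((.046,.053,.045),(.09,.11,.025),(.055,.092,.025)):
    m=(W[...,2]>lo)&(W[...,2]<hi)&(np.hypot(W[...,0]-.4515,W[...,1]+.292)<R); s=W[m]
    print(len(s),np.median(s[:,2]),cv2.minAreaRect(s[:,:2].astype(np.float32)))
E
```

```text
t 16.77 pos [ 0.4542 -0.2949  0.2053] phi 26.16 xax [ 0.0063 -0.0021 -1.    ] F [ 0.1   0.28 -0.29] T [0.02 0.01 0.04] grip mm 75.2 J [-0.08  0.36  0.67  1.96 -0.28  0.91  1.19]
3558 0.05055468271320154 ((0.4517490267753601, -0.2931475043296814), (0.06419168412685394, 0.05097261816263199), 25.144245147705078)
1316 0.10035764541298338 ((0.4526652693748474, -0.292773962020874), (0.02406657673418522, 0.023751717060804367), 26.706640243530273)
434 0.07534531770816835 ((0.44823339581489563, -0.2834312319755554), (0.02442641369998455, 0.003583823097869754), 25.840078353881836)
```

View pics/w13.png

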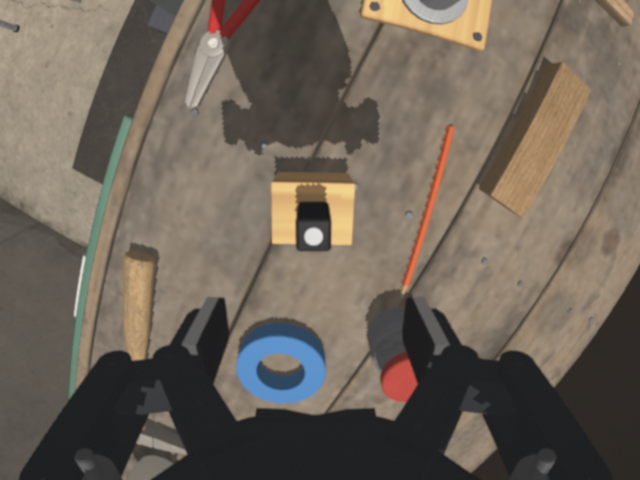

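```bash
python3 - <<'E'
from h import *
plan([0.4313,0.0332,0.15],15.7)
E
```

```text
t 16.82 pos [ 0.4533 -0.2939  0.2034] phi 26.19 xax [ 3.4e-03 -7.0e-04 -1.0e+00] F [-0.1  -0.43 -0.42] T [ 0.01  0.01 -0.03] grip mm 75.0 J [-0.08  0.36  0.67  1.96 -0.28  0.91  1.19]
tx ty tz [ 53.12 303.39 124.49] w [10.49  0.16  0.11] rows 5.3
```

Request:
arm_command --increments '[{"tx":0,"ty":45,"tz":18,"wx":2,"wy":0,"wz":0,"hand":75},{"tx":10,"ty":95,"tz":39,"wx":4,"wy":0,"wz":0,"hand":75},{"tx":20,"ty":150,"tz":61,"wx":6,"wy":0,"wz":0,"hand":75},{"tx":30,"ty":205,"tz":84,"wx":8,"wy":0,"wz":0,"hand":75},{"tx":40,"ty":260,"tz":107,"wx":10,"wy":0,"wz":0,"hand":75},{"tx":50,"ty":302.5,"tz":124.5,"wx":10.5,"wy":0,"wz":0,"hand":75},{"tx":50,"ty":302.5,"tz":124.5,"wx":10.5,"wy":0,"wz":0,"hand":75},{"tx":50,"ty":302.5,"tz":124.5,"wx":10.5,"wy":0,"wz":0,"hand":75}]'

```text
t: 17.82
tool_pos: [0.4302, 0.0321, 0.1513]
orientation: [0.7, -0.097, 0.701, 0.096]
force: [0.6, -0.4, -0.4]
grip_width: 0.878
```

```bash
python3 - <<'E'
from h import *
plan([0.4313,0.0332,0.043],15.7)
p,d,c=snap('wrist','w14'); W=pts(d,c,True)
def circ(cx,cy):
    m=(W[...,2]>.053)&(W[...,2]<.061)&(np.hypot(W[...,0]-cx,W[...,1]-cy)<.03); print(m.sum(),cv2.minEnclosingCircle(W[m][:,:2].astype(np.float32)))
circ(.4313,.0332);circ(.4611,-.0727)
E
```

```text
t 17.82 pos [0.4302 0.0321 0.1513] phi 15.68 xax [-1.2e-03 -9.0e-04 -1.0e+00] F [ 0.64 -0.45 -0.38] T [-0.05  0.02 -0.01] grip mm 74.9 J [-0.75  0.24  0.61  2.24 -0.21  0.72  0.28]
tx ty tz [108.34   0.79   1.47] w [-0.02 -0.08  0.03] rows 1.7
2361 ((0.4312228560447693, 0.03338514268398285), 0.02012656070291996)
1403 ((0.4609336256980896, -0.07243947684764862), 0.02034270390868187)
```

View pics/w14.png

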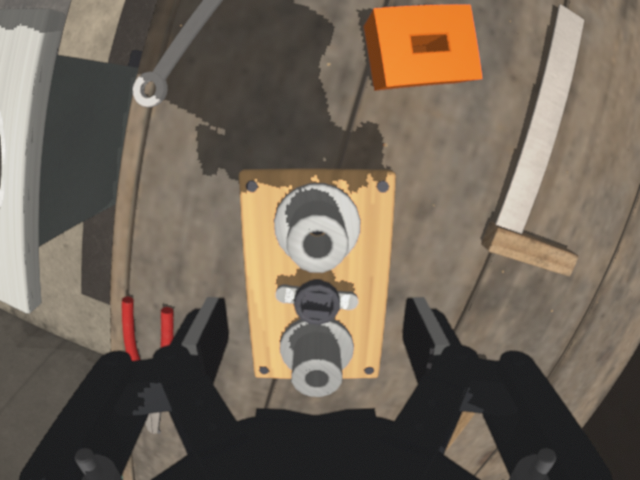

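Request:
arm_command --increments '[{"tx":35,"ty":0.9,"tz":1.2,"wx":0,"wy":0,"wz":0,"hand":75},{"tx":75,"ty":0.9,"tz":1.2,"wx":0,"wy":0,"wz":0,"hand":75},{"tx":98,"ty":0.9,"tz":1.2,"wx":0,"wy":0,"wz":0,"hand":75},{"tx":107,"ty":0.9,"tz":1.2,"wx":0,"wy":0,"wz":0,"hand":75},{"tx":107,"ty":0.9,"tz":1.2,"wx":0,"wy":0,"wz":0,"hand":55},{"tx":107,"ty":0.9,"tz":1.2,"wx":0,"wy":0,"wz":0,"hand":42},{"tx":107,"ty":0.9,"tz":1.2,"wx":0,"wy":0,"wz":0,"hand":25},{"tx":107,"ty":0.9,"tz":1.2,"wx":0,"wy":0,"wz":0,"hand":25},{"tx":107,"ty":0.9,"tz":1.2,"wx":0,"wy":0,"wz":0,"hand":25}]' --newtons 70

```text
t: 19.0
tool_pos: [0.4322, 0.0338, 0.046]
orientation: [0.701, -0.096, 0.7, 0.097]
force: [-1.6, -0.9, 7.2]
grip_width: 0.449
```

```bash
python3 - <<'E'
from h import *
state(); snap('wrist','w15')
E
```

```text
t 19.0 pos [0.4322 0.0338 0.046 ] phi 15.66 xax [ 1.5e-03  7.0e-04 -1.0e+00] F [-1.62 -0.88  7.21] T [-0.4   0.5  -0.09] grip mm 38.3 J [-0.59  0.46  0.44  2.29 -0.44  0.47  0.49]
```

View pics/w15.png

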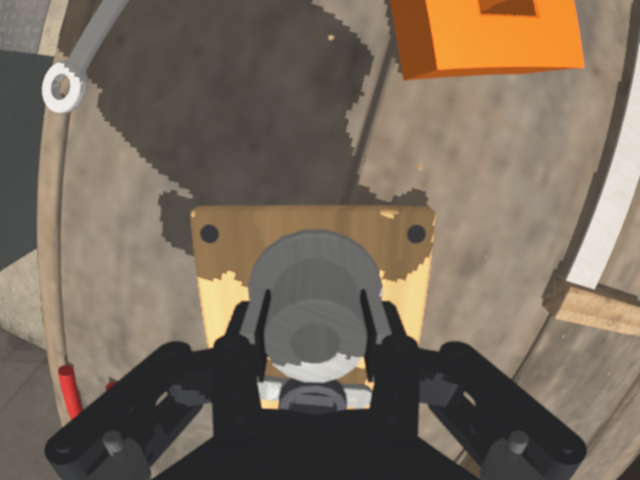

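Request:
arm_command --increments '[{"tx":-6,"ty":0,"tz":0,"wx":0,"wy":0,"wz":0,"hand":25},{"tx":-16,"ty":0,"tz":0,"wx":0,"wy":0,"wz":0,"hand":25},{"tx":-32,"ty":0,"tz":0,"wx":0,"wy":0,"wz":0,"hand":25},{"tx":-50,"ty":0,"tz":0,"wx":0,"wy":0,"wz":0,"hand":25},{"tx":-60,"ty":0,"tz":0,"wx":0,"wy":0,"wz":0,"hand":25},{"tx":-60,"ty":0,"tz":0,"wx":0,"wy":0,"wz":0,"hand":25},{"tx":-60,"ty":0,"tz":0,"wx":0,"wy":0,"wz":0,"hand":25},{"tx":-60,"ty":0,"tz":0,"wx":0,"wy":0,"wz":0,"hand":25}]'

```text
t: 20.05
tool_pos: [0.4313, 0.0339, 0.1043]
orientation: [0.7, -0.097, 0.701, 0.096]
force: [0.3, -0.9, -1.9]
grip_width: 0.448
```

```bash
cat >> h.py <<'E'
def weigh(n=6):
    F=[];T=[]
    for i in range(n):
        s=readout.state(); F.append(s['force']); T.append(s['tau']); optics.snapshot('wrist')
    print('F mean',np.mean(F,0).round(2),'std',np.std(F,0).round(2),'tau',np.mean(T,0).round(2))
E
python3 - <<'E'
from h import *
state(); weigh(10); p,d,c=snap('side','d16'); state()
cv2.imwrite('pics/d16c.png',cv2.resize(p[180:340,280:440],None,fx=3,fy=3,interpolation=cv2.INTER_CUBIC)[:,:,::-1])
E
```

```text
t 20.05 pos [0.4313 0.0339 0.1043] phi 15.69 xax [-1.1e-03 -4.0e-04 -1.0e+00] F [ 0.27 -0.87 -1.89] T [-0.02 -0.04  0.04] grip mm 38.2 J [-0.7   0.34  0.56  2.27 -0.32  0.61  0.38]
F mean [ 0.08  0.06 -1.92] std [0.46 0.48 0.36] tau [-1.000e-02 -3.481e+01  5.260e+00 -1.747e+01  1.000e-02  0.000e+00
  0.000e+00]
t 20.6 pos [0.4317 0.034  0.1048] phi 15.68 xax [-0. -0. -1.] F [-0.53 -0.4  -2.18] T [ 0.02 -0.04  0.01] grip mm 38.2 J [-0.7   0.34  0.56  2.27 -0.32  0.61  0.38]
```

View pics/d16c.png

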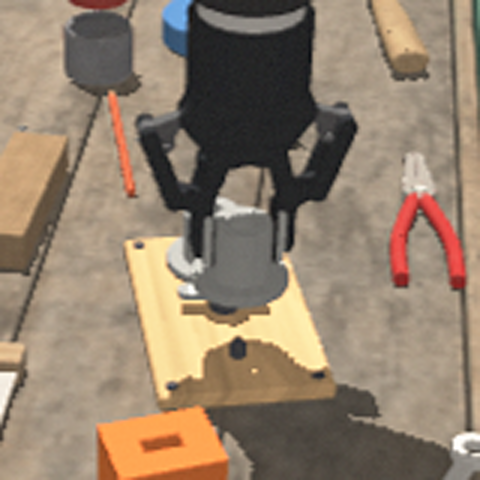

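The left bushing reads −1.9 N, about 0.2 kg, so it's the aluminium one. Setting it back on its pin.

Request:
arm_command --increments '[{"tx":20,"ty":0,"tz":0,"wx":0,"wy":0,"wz":0,"hand":25},{"tx":40,"ty":0,"tz":0,"wx":0,"wy":0,"wz":0,"hand":25},{"tx":50,"ty":0,"tz":0,"wx":0,"wy":0,"wz":0,"hand":25},{"tx":56,"ty":0,"tz":0,"wx":0,"wy":0,"wz":0,"hand":25},{"tx":59,"ty":0,"tz":0,"wx":0,"wy":0,"wz":0,"hand":25},{"tx":59,"ty":0,"tz":0,"wx":0,"wy":0,"wz":0,"hand":25}]'

```text
t: 21.35
tool_pos: [0.4321, 0.034, 0.0461]
orientation: [0.701, -0.096, 0.7, 0.096]
force: [0.9, -0.1, -2.0]
grip_width: 0.445
```

```bash
python3 - <<'E'
from h import *
state()
E
```

```text
t 21.35 pos [0.4321 0.034  0.0461] phi 15.67 xax [ 7.e-04  3.e-04 -1.e+00] F [ 0.86 -0.12 -1.96] T [-0.01 -0.01 -0.03] grip mm 38.0 J [-0.59  0.46  0.45  2.29 -0.45  0.47  0.49]
```

Request:
arm_command --increments '[{"tx":1,"ty":0,"tz":0,"wx":0,"wy":0,"wz":0,"hand":25},{"tx":1.5,"ty":0,"tz":0,"wx":0,"wy":0,"wz":0,"hand":25},{"tx":1.5,"ty":0,"tz":0,"wx":0,"wy":0,"wz":0,"hand":25}]'

```text
t: 21.72
tool_pos: [0.4322, 0.034, 0.0459]
orientation: [0.701, -0.096, 0.7, 0.097]
force: [-5.7, -0.5, 26.2]
grip_width: 0.447
```

```bash
python3 - <<'E'
from h import *
state()
E
```

```text
t 21.73 pos [0.4322 0.034  0.0459] phi 15.65 xax [ 9.0e-04  1.8e-03 -1.0e+00] F [-5.72 -0.53 26.21] T [-0.32  1.44  0.07] grip mm 38.2 J [-0.59  0.46  0.45  2.29 -0.45  0.47  0.49]
```

Request:
arm_command --increments '[{"tx":-1,"ty":0,"tz":0,"wx":0,"wy":0,"wz":0,"hand":25},{"tx":-1,"ty":0,"tz":0,"wx":0,"wy":0,"wz":0,"hand":45},{"tx":-1,"ty":0,"tz":0,"wx":0,"wy":0,"wz":0,"hand":65},{"tx":-1,"ty":0,"tz":0,"wx":0,"wy":0,"wz":0,"hand":75},{"tx":-15,"ty":0,"tz":0,"wx":0,"wy":0,"wz":0,"hand":75},{"tx":-45,"ty":0,"tz":0,"wx":0,"wy":0,"wz":0,"hand":75},{"tx":-85,"ty":0,"tz":0,"wx":0,"wy":0,"wz":0,"hand":75},{"tx":-105,"ty":0,"tz":0,"wx":0,"wy":0,"wz":0,"hand":75},{"tx":-105,"ty":0,"tz":0,"wx":0,"wy":0,"wz":0,"hand":75},{"tx":-105,"ty":0,"tz":0,"wx":0,"wy":0,"wz":0,"hand":75}]'

```text
t: 22.98
tool_pos: [0.4313, 0.0341, 0.1491]
orientation: [0.7, -0.096, 0.701, 0.097]
force: [0.7, 0.7, 0.0]
grip_width: 0.878
```

```bash
python3 - <<'E'
from h import *
plan([0.4611,-0.0726,0.15],15.7)
p,d,c=snap('wrist','w17'); W=pts(d,c,True)
def circ(cx,cy):
    m=(W[...,2]>.053)&(W[...,2]<.063)&(np.hypot(W[...,0]-cx,W[...,1]-cy)<.03); print(m.sum(),np.median(W[m][:,2]),cv2.minEnclosingCircle(W[m][:,:2].astype(np.float32)))
circ(.4313,.0332);circ(.4611,-.0727)
E
```

```text
t 22.98 pos [0.4313 0.0341 0.1491] phi 15.7 xax [-4.e-04  2.e-04 -1.e+00] F [0.65 0.72 0.02] T [-0.02 -0.04 -0.  ] grip mm 74.9 J [-0.78  0.25  0.64  2.24 -0.23  0.71  0.3 ]
tx ty tz [  -0.92 -110.81   -0.18] w [-0.   -0.02 -0.02] rows 1.8
2395 0.05740306827448308 ((0.43240490555763245, 0.034114476293325424), 0.020162489265203476)
1402 0.057349530680450414 ((0.46079370379447937, -0.07243137061595917), 0.020213361829519272)
```

View pics/w17.png

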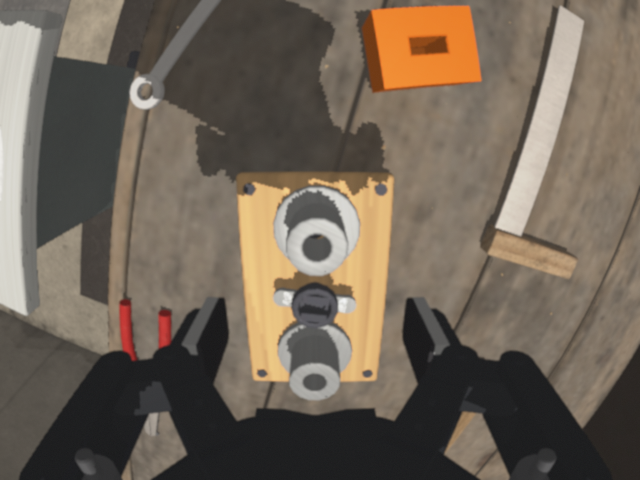

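Request:
arm_command --increments '[{"tx":0,"ty":-40,"tz":0,"wx":0,"wy":0,"wz":0,"hand":75},{"tx":0,"ty":-85,"tz":0,"wx":0,"wy":0,"wz":0,"hand":75},{"tx":0,"ty":-110.5,"tz":0,"wx":0,"wy":0,"wz":0,"hand":75},{"tx":0,"ty":-110.5,"tz":0,"wx":0,"wy":0,"wz":0,"hand":75},{"tx":0,"ty":-110.5,"tz":0,"wx":0,"wy":0,"wz":0,"hand":75}]'

```text
t: 23.65
tool_pos: [0.4609, -0.0717, 0.1486]
orientation: [0.7, -0.096, 0.701, 0.097]
force: [0.3, 0.5, -0.0]
grip_width: 0.88
```

```bash
python3 - <<'E'
from h import *
weigh(4)
plan([0.4610,-0.0725,0.045],15.7)
E
```

```text
F mean [0.05 0.26 0.36] std [0.19 0.28 0.45] tau [ 5.500e-01 -3.384e+01  5.910e+00 -2.037e+01  3.000e-02 -1.000e-02
 -0.000e+00]
t 23.85 pos [ 0.4613 -0.0713  0.1491] phi 15.79 xax [-6.e-04  4.e-04 -1.e+00] F [1.2  0.09 0.37] T [ 0.01 -0.01 -0.01] grip mm 75.0 J [-0.53  0.32  0.66  2.17 -0.29  0.74  0.59]
tx ty tz [104.09  -1.12  -0.61] w [ 0.09 -0.03 -0.03] rows 1.7
```

Request:
arm_command --increments '[{"tx":35,"ty":-1,"tz":-0.3,"wx":0,"wy":0,"wz":0,"hand":75},{"tx":75,"ty":-1,"tz":-0.3,"wx":0,"wy":0,"wz":0,"hand":75},{"tx":96,"ty":-1,"tz":-0.3,"wx":0,"wy":0,"wz":0,"hand":75},{"tx":103,"ty":-1,"tz":-0.3,"wx":0,"wy":0,"wz":0,"hand":75},{"tx":103,"ty":-1,"tz":-0.3,"wx":0,"wy":0,"wz":0,"hand":55},{"tx":103,"ty":-1,"tz":-0.3,"wx":0,"wy":0,"wz":0,"hand":42},{"tx":103,"ty":-1,"tz":-0.3,"wx":0,"wy":0,"wz":0,"hand":25},{"tx":103,"ty":-1,"tz":-0.3,"wx":0,"wy":0,"wz":0,"hand":25},{"tx":103,"ty":-1,"tz":-0.3,"wx":0,"wy":0,"wz":0,"hand":25}]' --newtons 80

```text
t: 24.98
tool_pos: [0.4617, -0.0734, 0.0475]
orientation: [0.701, -0.096, 0.7, 0.097]
force: [-2.9, 0.5, 9.8]
grip_width: 0.446
```

```bash
python3 - <<'E'
from h import *
state()
E
```

```text
t 24.98 pos [ 0.4617 -0.0734  0.0475] phi 15.68 xax [ 8.e-04  9.e-04 -1.e+00] F [-2.88  0.46  9.76] T [-0.03  0.76  0.03] grip mm 38.1 J [-0.38  0.51  0.5   2.22 -0.49  0.52  0.77]
```

Request:
arm_command --increments '[{"tx":-6,"ty":0,"tz":0,"wx":0,"wy":0,"wz":0,"hand":25},{"tx":-16,"ty":0,"tz":0,"wx":0,"wy":0,"wz":0,"hand":25},{"tx":-32,"ty":0,"tz":0,"wx":0,"wy":0,"wz":0,"hand":25},{"tx":-50,"ty":0,"tz":0,"wx":0,"wy":0,"wz":0,"hand":25},{"tx":-60,"ty":0,"tz":0,"wx":0,"wy":0,"wz":0,"hand":25},{"tx":-60,"ty":0,"tz":0,"wx":0,"wy":0,"wz":0,"hand":25},{"tx":-60,"ty":0,"tz":0,"wx":0,"wy":0,"wz":0,"hand":25},{"tx":-60,"ty":0,"tz":0,"wx":0,"wy":0,"wz":0,"hand":25}]'

```text
t: 25.98
tool_pos: [0.4611, -0.0734, 0.1058]
orientation: [0.7, -0.096, 0.701, 0.097]
force: [-0.2, 0.4, -5.2]
grip_width: 0.444
```

```bash
python3 - <<'E'
from h import *
state(); weigh(8); p,d,c=snap('scene','s18')
cv2.imwrite('pics/s18c.png',cv2.resize(p[200:320,240:360],None,fx=5,fy=5,interpolation=cv2.INTER_CUBIC)[:,:,::-1])
E
```

```text
t 25.98 pos [ 0.4611 -0.0734  0.1058] phi 15.69 xax [-1.1e-03 -1.0e-04 -1.0e+00] F [-0.24  0.42 -5.2 ] T [ 0.08 -0.02  0.01] grip mm 37.9 J [-0.47  0.4   0.61  2.19 -0.38  0.65  0.68]
F mean [-0.03  0.22 -5.74] std [0.26 0.54 0.35] tau [-2.000e-02 -3.966e+01  7.110e+00 -1.909e+01  1.000e-02  1.000e-02
  0.000e+00]
```

View pics/s18c.png

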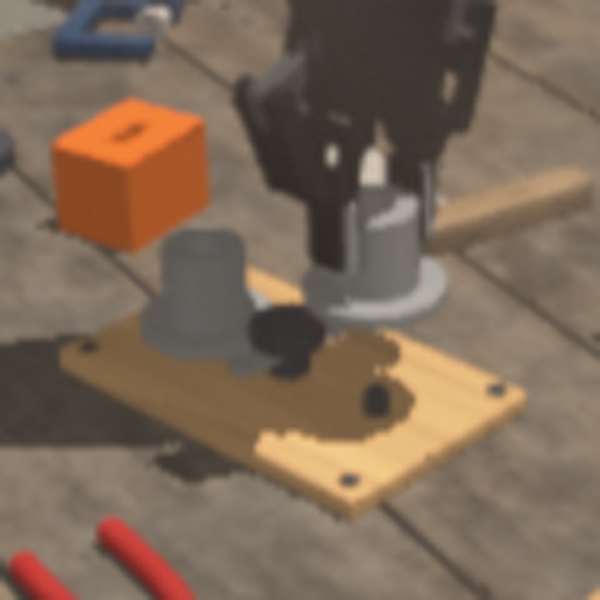

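Request:
arm_command --increments '[{"tx":20,"ty":0,"tz":0,"wx":0,"wy":0,"wz":0,"hand":25},{"tx":40,"ty":0,"tz":0,"wx":0,"wy":0,"wz":0,"hand":25},{"tx":52,"ty":0,"tz":0,"wx":0,"wy":0,"wz":0,"hand":25},{"tx":57,"ty":0,"tz":0,"wx":0,"wy":0,"wz":0,"hand":25},{"tx":58,"ty":0,"tz":0,"wx":0,"wy":0,"wz":0,"hand":25},{"tx":59,"ty":0,"tz":0,"wx":0,"wy":0,"wz":0,"hand":25},{"tx":59,"ty":0,"tz":0,"wx":0,"wy":0,"wz":0,"hand":25}]'

```text
t: 27.3
tool_pos: [0.4619, -0.0734, 0.0476]
orientation: [0.701, -0.096, 0.7, 0.096]
force: [1.1, 0.2, -5.6]
grip_width: 0.443
```

```bash
python3 - <<'E'
from h import *
state()
E
```

```text
t 27.3 pos [ 0.4619 -0.0734  0.0476] phi 15.69 xax [ 8.e-04  1.e-04 -1.e+00] F [ 1.09  0.17 -5.61] T [ 0.03 -0.01  0.02] grip mm 37.8 J [-0.38  0.51  0.5   2.22 -0.49  0.52  0.77]
```

Request:
arm_command --increments '[{"tx":0.8,"ty":0,"tz":0,"wx":0,"wy":0,"wz":0,"hand":25},{"tx":0.8,"ty":0,"tz":0,"wx":0,"wy":0,"wz":0,"hand":25}]'

```text
t: 27.55
tool_pos: [0.4619, -0.0734, 0.0475]
orientation: [0.701, -0.096, 0.7, 0.097]
force: [-2.7, 1.1, 9.1]
grip_width: 0.445
```

```bash
python3 - <<'E'
from h import *
state()
E
```

```text
t 27.55 pos [ 0.4619 -0.0734  0.0475] phi 15.67 xax [ 8.e-04  1.e-03 -1.e+00] F [-2.74  1.08  9.11] T [0.09 0.83 0.08] grip mm 38.0 J [-0.38  0.51  0.5   2.22 -0.49  0.52  0.77]
```

Request:
arm_command --increments '[{"tx":-8,"ty":0,"tz":0,"wx":0,"wy":0,"wz":0,"hand":25},{"tx":-30,"ty":0,"tz":0,"wx":0,"wy":0,"wz":0,"hand":25},{"tx":-60,"ty":0,"tz":0,"wx":0,"wy":0,"wz":0,"hand":25},{"tx":-95,"ty":0,"tz":0,"wx":0,"wy":0,"wz":0,"hand":25},{"tx":-125,"ty":20,"tz":3,"wx":0,"wy":0,"wz":0,"hand":25},{"tx":-125,"ty":65,"tz":11,"wx":0,"wy":0,"wz":0,"hand":25},{"tx":-125,"ty":115,"tz":20,"wx":0,"wy":0,"wz":0,"hand":25},{"tx":-125,"ty":165,"tz":29,"wx":0,"wy":0,"wz":0,"hand":25},{"tx":-125,"ty":215,"tz":37,"wx":0,"wy":0,"wz":0,"hand":25},{"tx":-125,"ty":260,"tz":45,"wx":0,"wy":0,"wz":0,"hand":25}]'

```text
t: 28.8
tool_pos: [0.4339, 0.1908, 0.1718]
orientation: [0.701, -0.097, 0.7, 0.097]
force: [0.9, -0.5, -5.7]
grip_width: 0.446
```

Request:
arm_command --increments '[{"tx":0,"ty":0,"tz":0,"wx":0,"wy":0,"wz":0,"hand":25},{"tx":0,"ty":0,"tz":0,"wx":0,"wy":0,"wz":0,"hand":25}]'

```text
t: 29.05
tool_pos: [0.4342, 0.1884, 0.1715]
orientation: [0.7, -0.097, 0.701, 0.096]
force: [-0.4, -0.5, -5.8]
grip_width: 0.441
```

```bash
python3 - <<'E'
from h import *
s,R,phi=state(); p,d,c=snap('wrist','w19'); W=pts(d,c,True)
r=np.hypot(W[...,0]-.407,W[...,1]-.285)
for lo,hi,rr in ((.006,.02,.05),(.03,.06,.02),(.066,.078,.02)):
    m=(W[...,2]>lo)&(W[...,2]<hi)&(r<rr); print(m.sum(),np.median(W[m],axis=0),cv2.minEnclosingCircle(W[m][:,:2].astype(np.float32)),cv2.minAreaRect(W[m][:,:2].astype(np.float32)))
E
```

```text
t 29.05 pos [0.4342 0.1884 0.1715] phi 15.69 xax [-4.e-04 -7.e-04 -1.e+00] F [-0.41 -0.53 -5.8 ] T [-0.08  0.01  0.01] grip mm 37.7 J [-1.07  0.28  0.62  2.13 -0.23  0.79 -0.03]
4997 [0.40962946 0.28559732 0.01442458] ((0.40922901034355164, 0.2868449091911316), 0.03215162456035614) ((0.40922558307647705, 0.2868598699569702), (0.06274686008691788, 0.0631975382566452), 63.708763122558594)
37 [0.41050565 0.28131527 0.04577247] ((0.40975838899612427, 0.2842836380004883), 0.00574273569509387) ((0.41012272238731384, 0.28253689408302307), (0.011285470798611641, 0.0035686413757503033), 11.781595230102539)
297 [0.40919126 0.28647284 0.07021712] ((0.40990519523620605, 0.28562721610069275), 0.006053579971194267) ((0.40950456261634827, 0.2870599031448364), (0.011504451744258404, 0.011418582871556282), 15.622979164123535)
```

View pics/w19.png

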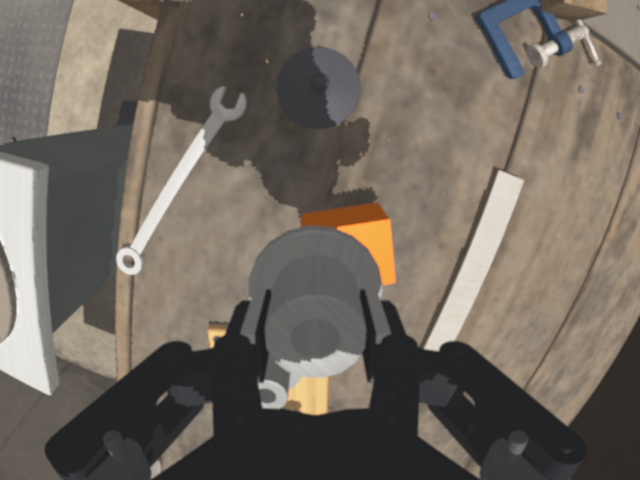

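```bash
python3 - <<'E'
from h import *
s,R,phi=state(); p,d,c=load('w19'); W=pts(d,c,True)
tcp=np.array([.4342,.1886,.1714])
r=np.hypot(W[...,0]-tcp[0],W[...,1]-tcp[1])
box=np.zeros(r.shape,bool); box[225:380,245:385]=True
w=W[(r<.04)&box]; h,e=np.histogram(w[:,2],bins=np.arange(.12,.2,.004)); print(dict(zip(e.round(3),h)))
for lo,hi in((.172,.192),(.138,.150)):
    m=box&(r<.04)&(W[...,2]>lo)&(W[...,2]<hi); s2=W[m]
    if m.sum()<20: continue
    (x,y),rr=cv2.minEnclosingCircle(s2[:,:2].astype(np.float32)); M=R.as_matrix(); o=np.array([x-tcp[0],y-tcp[1],0]); print(m.sum(),s2[:,2].mean(),x,y,rr,'tool off',(M.T@o*1000).round(2))
plan([0.4093,0.2866,0.165],15.7); plan([0.4093,0.2866,0.1475],15.7)
E
```

```text
t 29.1 pos [0.4344 0.1878 0.1715] phi 15.6 xax [-4.e-04 -7.e-04 -1.e+00] F [-0.09 -0.9  -5.96] T [-0.03  0.03 -0.03] grip mm 37.8 J [-1.07  0.28  0.62  2.13 -0.23  0.79 -0.03]
{np.float64(0.12): np.int64(0), np.float64(0.124): np.int64(0), np.float64(0.128): np.int64(0), np.float64(0.132): np.int64(0), np.float64(0.136): np.int64(115), np.float64(0.14): np.int64(1491), np.float64(0.144): np.int64(3252), np.float64(0.148): np.int64(287), np.float64(0.152): np.int64(361), np.float64(0.156): np.int64(501), np.float64(0.16): np.int64(674), np.float64(0.164): np.int64(790), np.float64(0.168): np.int64(813), np.float64(0.172): np.int64(936), np.float64(0.176): np.int64(1107), np.float64(0.18): np.int64(5675), np.float64(0.184): np.int64(355), np.float64(0.188): np.int64(406), np.float64(0.192): np.int64(807), np.float64(0.196): np.int64(166)}
8479 0.18076719278993933 0.43227678537368774 0.195016548037529 0.027526631951332092 tool off [-0.    6.7  -0.13]
4992 0.1442900376143352 0.43400973081588745 0.1892928183078766 0.03208884596824646 tool off [-0.    0.72  0.  ]
t 29.1 pos [0.4344 0.1878 0.1715] phi 15.6 xax [-4.e-04 -7.e-04 -1.e+00] F [-0.09 -0.9  -5.96] T [-0.03  0.03 -0.03] grip mm 37.8 J [-1.07  0.28  0.62  2.13 -0.23  0.79 -0.03]
tx ty tz [  6.43 101.97   2.36] w [-0.1  -0.03  0.03] rows 1.6
t 29.1 pos [0.4344 0.1878 0.1715] phi 15.6 xax [-4.e-04 -7.e-04 -1.e+00] F [-0.09 -0.9  -5.96] T [-0.03  0.03 -0.03] grip mm 37.8 J [-1.07  0.28  0.62  2.13 -0.23  0.79 -0.03]
tx ty tz [ 23.93 101.98   2.37] w [-0.1  -0.03  0.03] rows 1.7
```

Request:
arm_command --increments '[{"tx":0,"ty":25,"tz":0.5,"wx":0,"wy":0,"wz":0,"hand":25},{"tx":0,"ty":55,"tz":1,"wx":0,"wy":0,"wz":0,"hand":25},{"tx":0,"ty":85,"tz":2,"wx":0,"wy":0,"wz":0,"hand":25},{"tx":5,"ty":101,"tz":2.2,"wx":0,"wy":0,"wz":0,"hand":25},{"tx":15,"ty":101,"tz":2.2,"wx":0,"wy":0,"wz":0,"hand":25},{"tx":24,"ty":101,"tz":2.2,"wx":0,"wy":0,"wz":0,"hand":25},{"tx":24,"ty":101,"tz":2.2,"wx":0,"wy":0,"wz":0,"hand":25},{"tx":24,"ty":101,"tz":2.2,"wx":0,"wy":0,"wz":0,"hand":25},{"tx":24,"ty":101,"tz":2.2,"wx":0,"wy":0,"wz":0,"hand":25}]'

```text
t: 30.22
tool_pos: [0.4098, 0.2868, 0.1478]
orientation: [0.701, -0.096, 0.7, 0.096]
force: [0.0, 0.8, -6.5]
grip_width: 0.444
```

```bash
python3 - <<'E'
from h import *
s,R,phi=state(); P=[]
for i in range(4): P.append(readout.state()['tool_pos']); optics.snapshot('wrist')
print('mean pos',np.mean(P,0))
p,d,c=snap('wrist','w20'); W=pts(d,c,True); tcp=np.mean(P,0)
r=np.hypot(W[...,0]-tcp[0],W[...,1]-tcp[1]); box=np.zeros(r.shape,bool); box[225:380,245:385]=True
m=box&(r<.04)&(W[...,2]>.114)&(W[...,2]<.126); print(m.sum(),np.median(W[m][:,2]),cv2.minEnclosingCircle(W[m][:,:2].astype(np.float32)))
for n in('scene','side'):
    p,d,c=snap(n,n+'20'); W=pts(d,c)
    m=(np.hypot(W[...,0]-.409,W[...,1]-.286)<.04)&(W[...,2]>.112)&(W[...,2]<.122); print(n,'flange',m.sum(),cv2.minAreaRect(W[m][:,:2].astype(np.float32)),W[m][:,2].min())
    m=(np.hypot(W[...,0]-.409,W[...,1]-.286)<.04)&(W[...,2]>.03)&(W[...,2]<.09); print(n,'pin',m.sum(),W[m].mean(0),W[m][:,2].max())
    m=(np.hypot(W[...,0]-.409,W[...,1]-.286)<.04)&(W[...,2]>.008)&(W[...,2]<.016); print(n,'foot',m.sum(),cv2.minAreaRect(W[m][:,:2].astype(np.float32)))
p=load('side20')[0]; cv2.imwrite('pics/side20c.png',cv2.resize(p[280:440,280:440],None,fx=3,fy=3,interpolation=cv2.INTER_CUBIC)[:,:,::-1])
E
```

```text
t 30.23 pos [0.4098 0.2868 0.1478] phi 15.65 xax [ 4.e-04  4.e-04 -1.e+00] F [ 0.03  0.78 -6.53] T [-0.02  0.01  0.04] grip mm 37.9 J [-1.19  0.36  0.56  2.09 -0.27  0.76 -0.19]
mean pos [0.4096444  0.28688866 0.14776938]
4997 0.1205700914133763 ((0.40914052724838257, 0.2881506085395813), 0.03200406953692436)
scene flange 135 ((0.4045104384422302, 0.27713900804519653), (0.050230856984853745, 0.06369736045598984), 76.67561340332031) 0.11273151179806784
scene pin 68 [0.40466139 0.28202474 0.05133023] 0.0725639908552795
scene foot 170 ((0.40432360768318176, 0.28306058049201965), (0.06010232865810394, 0.059751980006694794), 67.97015380859375)
side flange 536 ((0.40780508518218994, 0.29701077938079834), (0.06227998435497284, 0.04522174969315529), 7.096581935882568) 0.11202418207809604
side pin 169 [0.40915539 0.2888474  0.05306407] 0.07283973160466918
side foot 822 ((0.40972816944122314, 0.28531742095947266), (0.06280355155467987, 0.06339654326438904), 35.77825927734375)
```

View pics/side20c.png

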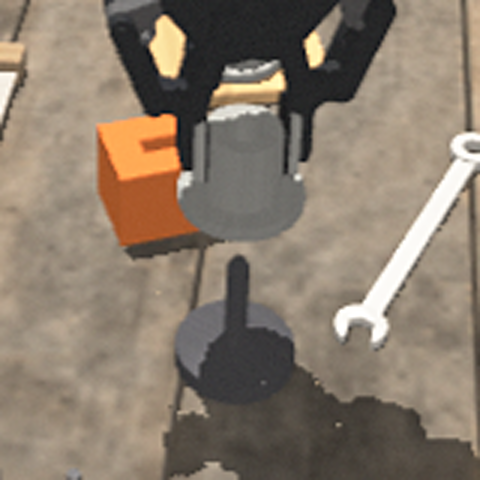

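View pics/scene20.png

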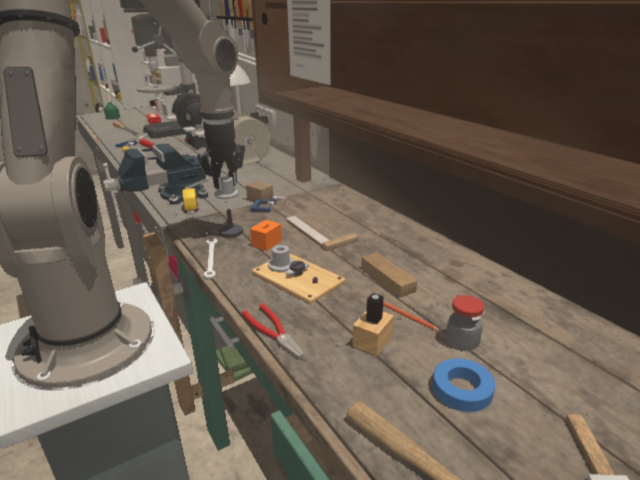

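Request:
arm_command --increments '[{"tx":0.3,"ty":-1,"tz":0.2,"wx":0,"wy":0,"wz":0,"hand":25},{"tx":0.3,"ty":-1,"tz":0.2,"wx":0,"wy":0,"wz":0,"hand":25},{"tx":0.3,"ty":-1,"tz":0.2,"wx":0,"wy":0,"wz":0,"hand":25},{"tx":0.3,"ty":-1,"tz":0.2,"wx":0,"wy":0,"wz":0,"hand":25},{"tx":0.3,"ty":-1,"tz":0.2,"wx":0,"wy":0,"wz":0,"hand":25},{"tx":0.3,"ty":-1,"tz":0.2,"wx":0,"wy":0,"wz":0,"hand":25}]'

```text
t: 31.32
tool_pos: [0.4098, 0.286, 0.1472]
orientation: [0.7, -0.096, 0.701, 0.096]
force: [0.9, 0.3, -4.7]
grip_width: 0.447
```

```bash
python3 - <<'E'
from h import *
s,R,phi=state(); tcp=s['tool_pos']; print(s['qd'].round(3))
p,d,c=snap('wrist','w21'); W=pts(d,c,True)
r=np.hypot(W[...,0]-tcp[0],W[...,1]-tcp[1]); box=np.zeros(r.shape,bool); box[225:380,245:385]=True
m=box&(r<.04)&(W[...,2]>.114)&(W[...,2]<.126); print(m.sum(),np.median(W[m][:,2]),cv2.minEnclosingCircle(W[m][:,:2].astype(np.float32)))
p,d,c=snap('side','d21'); W=pts(d,c)
for cx,cy in((.4324,.0341),):
    m=(W[...,2]>.053)&(W[...,2]<.061)&(np.hypot(W[...,0]-cx,W[...,1]-cy)<.025); print('left top',m.sum(),np.median(W[m],0))
from bench import close_job
print(close_job())
E
```

```text
t 31.32 pos [0.4098 0.286  0.1472] phi 15.69 xax [-0. -0. -1.] F [ 0.88  0.29 -4.66] T [-0.01 -0.04 -0.01] grip mm 38.2 J [-1.19  0.36  0.56  2.09 -0.28  0.76 -0.19]
[-0.     0.     0.002 -0.    -0.001 -0.002  0.002]
5012 0.12009132333763589 ((0.4096110463142395, 0.28715357184410095), 0.03196460008621216)
left top 0 [nan nan nan]
the job is handed in; nothing more can be done
None
  return _methods._mean(a, axis=axis, dtype=dtype,
  ret = um.true_divide(
```

The job is handed in at about 31 s, with the arm holding the steel bushing still above the mandrel.

- **Keeper:** I turned it with the key to its stop. The bar measured 8.5°, against 8.8° expected at the stop, and did not turn when I pressed further.
- **Key:** It is back in its block. The handle top measured 100.4 mm, the same as at the start.
- **Left bushing:** It pulled 1.9 N, about 0.2 kg, so it is the aluminium one. I set it back on its pin, and its top measured 57.4 mm, the same as before the lift.
- **Right bushing:** It pulled 5.7 N, about 0.58 kg (a bit over the stated 0.5 kg), so it is the steel one. I lowered it once onto its pin without letting go, then took it to the mandrel.
- **Final position:** The steel bushing is upright, about 0.6 mm off the mandrel's axis. Its underside is about 40 mm above the tip, with the joints at rest.

- **Failed check:** The last side-camera check of the aluminium bushing returned no readings, probably because the arm was in the way. The wrist view after it was set down and the later scene picture both show it on its pin.
- **Camera disagreement:** The scene camera placed the mandrel about 5 to 6 mm from the other two cameras. I used the wrist camera's position, which agrees with the side camera to about 2 mm.

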